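# Level a top-heavy mould rocker by its sprung tiller and lay it over

## Task

The mould rocker leans on its right-hand rest (seen from the robot). Moving it only by the wooden knob on the sprung tiller, bring it slowly up to level, keep its pointer on the broad middle mark for at least six seconds while it tries to tip either way, then lower it gently onto the opposite, left-hand rest, let go of the knob and take the hand clear. Do not let the rocker swing fast or drop onto a rest, do not touch the moulds or their cradle, and leave the other pots alone.

Things in the scene. Friction and masses are not known exactly. Their poses are not given: they have to be found in the camera images.
- stand: Fixed plywood base plate (220 x 540 x 14 mm) of the mould rocker, with bearing posts. Origin under its centre on the table; x along the axle (away from the robot at yaw 0), y left along the cradle, z up. Rest blocks stand under the cradle's left (+y) and right (-y) ends. A white plate on the far (+x) side carries the middle mark, a dark block 18 mm wide (-0.1 to 0.1 rad of the rocker).
- axle (a point): Centre of the axle, 140 mm above the stand's origin, fixed to the stand; the axle runs along the stand's x axis. Rocker and tiller both turn about it. The rocker, left alone, falls to a rest; even with the knob held still it tips over slowly (time constant about 0.8 s). Turning faster than 0.4 rad/s counts as a swing or slam.
- rocker (a joint): Rocker angle (rad), grows as the left (+y) end goes down: 0 level, -0.25 on the right rest (start), 0.25 on the left rest. About level (nominal): moment of inertia about the axle 0.15 kg m2, top-heavy tipping torque 0.45 N m per rad from level (0.35 to 0.54, hidden), damping 0.02 N m s/rad, friction 0.002 N m, plus a hidden constant out-of-balance torque of up to 0.05 N m either way.
- tiller (a joint): Angle of the tiller relative to the rocker (rad), -1.3 to 1.3, 0 with its spring slack, growing as the knob goes to the stand's +y. It turns freely on the axle, tied to the rocker only by a coil spring, 0.25 N m/rad, damping 0.01 N m s/rad: knob towards +y urges the rocker to larger angles. Rocker + tiller angle = the tiller's lean from vertical towards the stand's +y.
- knob (a point): Centre of the dark wooden knob, a drum 36 mm in diameter and 38 mm long lying along the axle's direction, on top of the tiller, a rod 8 mm thick (0.05 kg in all); 170 mm from the axle's centre, midway between the moulds. Grip its flat ends from above, fingers closing along the stand's x axis; it moves on an arc across that. Up to a lean of 0.6 rad the hand stays clear of the moulds.
- moulds: Two white plaster moulds strapped to the cradle (3.0 kg in all, hidden 0.85 to 1.15 of that; each 120 mm along the rocker, 120 wide, 100 high; inner faces 135 mm either side of the axle, tops 72 mm above the axle when level). Origin on the axle's centre, turns with the rocker. Not to be touched.
- cradle: Light wooden board 540 x 135 x 14 mm under the moulds with low lips, hung on the axle; its top is 28 mm below the axle. Origin on the axle's centre, turns with the rocker. Not to be touched.
- stop_left: Steel end stop, 100 x 14 x 40 mm, on the left (+y) end of the cradle, 263 mm from the axle, 0.13 kg. Origin on the axle's centre. Not to be touched.
- stop_right: Steel end stop, 100 x 14 x 40 mm, on the right (-y) end of the cradle, 263 mm from the axle, about 0.13 kg. Origin on the axle's centre. Not to be touched.
- mug: Bystander: blue mug, 80 mm wide, 85 mm high, origin under its centre.
- bowl: Bystander: terracotta bowl, 130 mm wide, 55 mm high, origin under its centre.
- jar: Bystander: amber glass jar, 70 mm wide, 100 mm high, origin under its centre.

How it is judged:
By the outcome, as a careful person would: the job done as asked, in the order asked, and still so for the second after the job is handed in, with the robot touching nothing.
It also fails if it takes over 72 s, if anything falls off the work surface, if the arm or the gripper's body presses on something with over 40 N, if the wrist force passes 120 N, or if a joint passes its speed limit or range.

## Robot

A 6-joint arm with a two-finger parallel gripper is mounted at the origin on the work surface. World frame = base frame: x ahead of the robot, y to its left, z up, the work surface at z = 0. Lengths are in m, angles in rad, forces in N, time in s.
With the tool pointing down it reaches from about 0.25 to 0.725 m from the base axis. Payload 4 kg.
Tool frame: the origin (TCP) lies at the very end of the fingers, on their centre line; the grasp point (between the pads) lies 19 mm behind it; z points along the fingers, y is the line along which they close (so a half turn about z gives the same grasp; the last joint's range is limited). The gripper opens to 85 mm and grips with 20 to 120 N. Pads are 22 mm wide; open, the fingers measure 114 mm over their backs; the gripper's body (76 mm by 85 mm) begins 54 mm behind the grasp point. The pads swing forward as they close: fully open they stand 13 mm farther back than shut.
Start: joints at [1.343, 0.241, 0.005, 1.335, 0, 1.571], TCP at [0.113, 0.487, 0.231] pointing down, gripper open.
Joint ranges: [-2.72, 2.72], [-1.05, 1.87], [-1.09, 1.28], [-1.99, 2.15], [-1.42, 1.44], [-3.14, 3.14]. Speed limits (rad/s): [2.79, 2.79, 3.14, 3.14, 3.14, 3.14].

## Interface

Orientations are given as a unit quaternion [x, y, z, w].
In Python, from workcell import monitor, viewer, job gives the robot as it stands.
- The arm moves only by the tool arm_command, never from a script. Its argument "increments" is a list of rows, each an object of numbers: "dx", "dy", "dz": the shift along the tool's x, y, z in cm; "wx", "wy", "wz": the turn, a rotation vector about the tool's x, y, z in rad; "grip": the finger opening in cm, from 0 to 8.54. In form: [{"dx": .., "dy": .., "dz": .., "wx": .., "wy": .., "wz": .., "grip": ..}, ...]. A call has 1 to 10 rows; each row is the pose to reach, as a shift and turn from the pose commanded when the call began, along the tool's axes at that moment; what a row does not reach only later rows make up. A row lasts 1/10 s, in which the tool goes at most 50 mm and 8.59 degrees, less where a joint would pass 70% of its speed; a pose out of reach is approached as far as the arm can. A call with a gripper value outside its range is refused whole. The fingers move at their own pace and stop on an object; the grip force is fixed at half the most. Time passes only in rows, so rows that repeat a pose let the fingers close. It gives the time, the measured TCP pose, the force, the opening and the grip force at its end, in the units of the state.
- monitor.get_obs(): the state, without advancing time (a new reading comes with each control period).
- viewer.camera(name): name is "scene" or "side" or "wrist"; returns (picture, depth): 384x512x3 uint8, red, green, blue; 384x512 float32, m along the optical axis (not along the pixel's ray), 0 where there is no reading.
- viewer.get_calibration(name): a dict with "fovy" (degrees; the focal length in pixels is half the picture's height over the tangent of half this angle, whatever the lens; pixels are square), "cx", "cy" (the principal point, pixels), "view" (4x4, takes a point from world to camera coordinates). Camera axes: x right, y up, looking along -z (the intrinsics and any distortion apply to the point x, -y, -z); pixel columns grow to the right and rows downward; lengths in m; the calibration is good to about 2 mm. A picture is of the moment at which its call begins: read the wrist's pose just before it. get_calibration takes no time and is no camera call; for the wrist camera it gives the pose at the moment of the call.
- job.job_done(): hands the job in; it is judged then, once.
The state is a dict: "clock": time; "joint_pos": joint angles; "joint_vel": joint speeds; "tau": joint torques, N m; "eef_pos": TCP position; "tool_rot": TCP orientation; "ft_force": force on the tool from outside, world axes, zero at the start; "ft_torque": the same for the moment, N m; "grip_width": finger opening in m; "grasp_force": force on a finger pad.
Only numpy, scipy, OpenCV 4.12 (cv2) and the standard library are available. Lean on these libraries where they do the work, as an engineer would, in place of code of your own. Each camera call takes 0.05 s, during which the arm holds its last target. There are 200 camera calls.

## Working session

There is one attempt and no reset: what is moved stays moved. The work goes in short steps, Python scripts to look and compute and a tool call to move; the robot and the scene stay as the last step left them, time stands still between calls to the robot, and variables do not carry over. Pictures are saved under pics/ and viewed, at most 10 in all, crops included, and the job is handed in when it is done.

Besides the shell and the picture viewer there is one more tool, called after "Request:" in YAML: its name, and indented under it one key for each argument. arm_command: Moves the arm, as the interface text tells. Its arguments: {"type":"object","properties":{"increments":{"type":"array","items":{"type":"object","properties":{"dx":{"type":"number"},"dy":{"type":"number"},"dz":{"type":"number"},"wx":{"type":"number"},"wy":{"type":"number"},"wz":{"type":"number"},"grip":{"type":"number"}}}}},"required":["increments"]}

```bash
mkdir -p pics; ls; python3 - <<'E'
from workcell import monitor, viewer
import cv2,numpy as np
print(monitor.get_obs())
for n in("scene","side"):
    p,d=viewer.camera(n); np.savez(f"pics/{n}0.npz",p=p,d=d); cv2.imwrite(f"pics/{n}0.png",p[:,:,::-1]); c=viewer.get_calibration(n);print(n,c)
a=cv2.imread("pics/scene0.png");b=cv2.imread("pics/side0.png")
E
```

```text
pics
{'clock': 0.0, 'joint_pos': array([ 1.34302801e+00,  2.41436188e-01,  3.70689049e-03,  1.33516310e+00,
       -2.18769484e-05,  1.57081581e+00]), 'joint_vel': array([-0.00041527,  0.00049647,  0.00024483, -0.00037022, -0.00226831,
        0.00129824]), 'tau': array([-1.19204939e-03, -3.72319508e+01,  2.52407902e+01,  1.71615294e-02,
       -8.23348319e-05, -8.63673932e-06]), 'eef_pos': array([0.11276708, 0.48647482, 0.23039473]), 'tool_rot': array([ 1.13647750e-01,  9.93520554e-01, -1.04249187e-03, -1.08219186e-04]), 'ft_force': array([-0.14908256,  0.12008436,  0.7240275 ]), 'ft_torque': array([-0.00010884, -0.03317376,  0.0169366 ]), 'grasp_force': 0.0, 'grip_width': 0.08575829365107183}
scene {'fovy': 43.00879108777452, 'cx': 254.12191796766956, 'cy': 193.07227922304108, 'view': array([[ 0.43402004,  0.90085947, -0.00887814, -0.11438108],
       [-0.73737583,  0.36088348,  0.57099912,  0.22918927],
       [ 0.51759394, -0.24127853,  0.82090266, -1.87022772],
       [ 0.        ,  0.        ,  0.        ,  1.        ]])}
side {'fovy': 52.877531748578264, 'cx': 258.73230069324626, 'cy': 194.5096905390383, 'view': array([[ 0.61775575,  0.78622662,  0.01501803, -0.21325429],
       [-0.66035487,  0.50829663,  0.55278023,  0.20394351],
       [ 0.42697691, -0.3514004 ,  0.83319174, -1.60854362],
       [ 0.        ,  0.        ,  0.        ,  1.        ]])}
```

View pics/scene0.png

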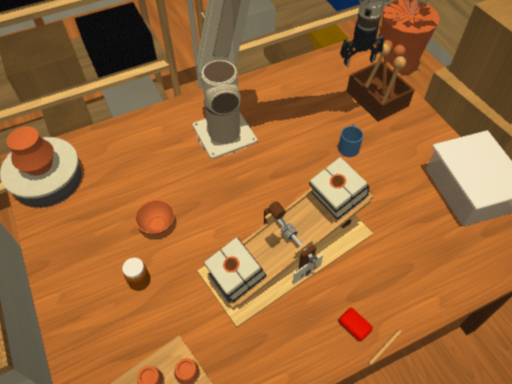

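View pics/side0.png

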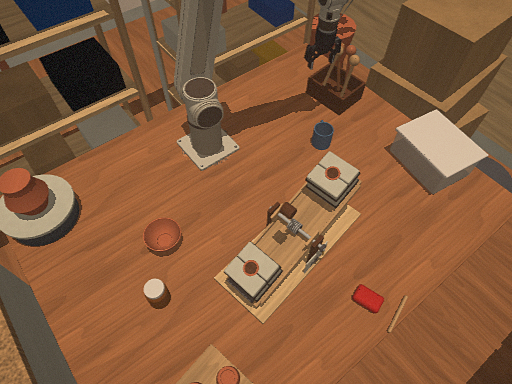

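```bash
python3 - <<'E'
import cv2,numpy as np
a=cv2.imread("pics/scene0.png")[155:325,190:380];b=cv2.imread("pics/side0.png")[145:325,205:370]
f=lambda i:cv2.resize(i,(400,int(400*i.shape[0]/i.shape[1])),interpolation=cv2.INTER_CUBIC)
a,b=f(a),f(b);h=max(len(a),len(b));o=np.zeros((h,800,3),np.uint8);o[:len(a),:400]=a;o[:len(b),400:]=b
cv2.imwrite("pics/crop1.png",o)
E
```

```text
(no output)
```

View pics/crop1.png

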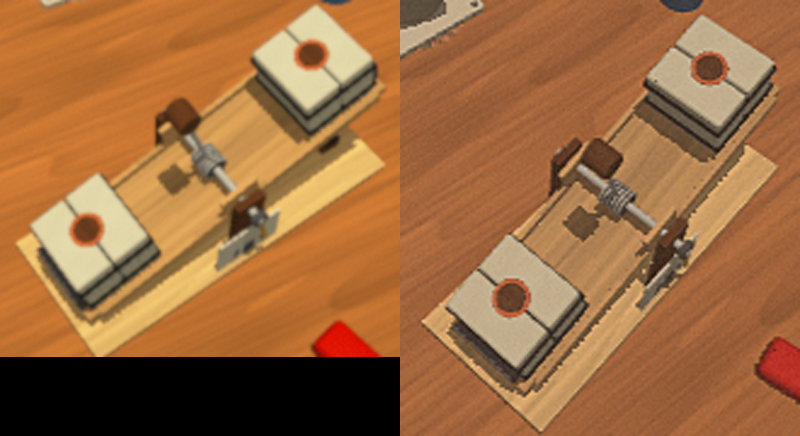

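```bash
cat > h.py <<'E'
import numpy as np,cv2
from workcell import viewer
def cal(n):
    c=viewer.get_calibration(n); f=192/np.tan(np.radians(c['fovy']/2)); return f,c['cx'],c['cy'],np.linalg.inv(c['view'])
def ray(c,u,v):
    f,cx,cy,M=c; d=M[:3,:3]@np.array([(u-cx)/f,-(v-cy)/f,-1.]); return M[:3,3],d
def dep(c,d,u,v):
    o,r=ray(c,u,v); return o+r*d[int(round(v)),int(round(u))]
def plane(c,u,v,z):
    o,r=ray(c,u,v); return o+r*(z-o[2])/r[2]
def tri(c1,p1,c2,p2):
    o1,r1=ray(c1,*p1);o2,r2=ray(c2,*p2)
    s=np.linalg.lstsq(np.c_[r1,-r2],o2-o1,rcond=None)[0]
    a,b=o1+s[0]*r1,o2+s[1]*r2; return (a+b)/2,np.linalg.norm(a-b)
E
python3 - <<'E'
from h import *
np.set_printoptions(precision=4,suppress=True)
pts={}
for n,s,rois in(("scene",0,dict(L=(330,172,352,190),R=(222,255,242,274),knob=(263,200,288,222))),("side",0,dict(L=(322,163,345,183),R=(240,258,262,278),knob=(278,198,300,222)))):
    z=np.load(f"pics/{n}0.npz");p,d=z['p'],z['d'];c=cal(n)
    hsv=cv2.cvtColor(p,cv2.COLOR_RGB2HSV)
    for k,(x0,y0,x1,y1) in rois.items():
        sub=p[y0:y1,x0:x1].astype(int)
        if k!='knob': m=(sub[...,0]-sub[...,2]>35)
        else: m=(sub.sum(2)<240)&(sub[...,0]-sub[...,2]>15)
        m=m.astype(np.uint8); nn,l,st,ce=cv2.connectedComponentsWithStats(m); i=1+np.argmax(st[1:,4]); u,v=ce[i]+[x0,y0]
        pp=np.array([dep(c,d,b+x0,a+y0) for a,b in zip(*np.where(l==i))])
        print(n,k,st[i],(u,v),'dep mean',np.median(pp,0),'min',pp.min(0),'max',pp.max(0)); pts[n,k]=(u,v)
    # table check
    for u,v in((100,250),(400,300),(300,110)): print(dep(c,d,u,v))
for k in('L','R','knob'): print(k,tri(cal('scene'),pts['scene',k],cal('side'),pts['side',k]))
E
```

```text
scene L [  0   0  22  18 396] (np.float64(340.5), np.float64(180.5)) dep mean [0.5365 0.1498 0.2605] min [0.4951 0.1111 0.2481] max [0.5759 0.1911 0.2731]
scene R [  0   0  20  19 379] (np.float64(231.48284960422163), np.float64(263.97625329815304)) dep mean [ 0.5963 -0.2292  0.1626] min [ 0.5499 -0.4309  0.1413] max [ 1.1867 -0.1955  1.4034]
scene knob [  1   2  22  20 249] (np.float64(274.3855421686747), np.float64(211.1566265060241)) dep mean [ 0.5716 -0.0785  0.3128] min [ 0.377  -0.4309 -0.0019] max [ 1.1867 -0.0132  1.4034]
[ 0.2864 -0.5667  0.0029]
[0.8528 0.2074 0.0007]
[ 0.0187  0.3206 -0.0011]
side L [  0   0  23  20 443] (np.float64(332.92325056433407), np.float64(172.3995485327314)) dep mean [0.5329 0.1438 0.2604] min [ 0.4833 -0.5012  0.247 ] max [0.9532 0.1921 1.2307]
side R [  0   0  22  20 421] (np.float64(250.5605700712589), np.float64(267.54869358669833)) dep mean [ 0.5946 -0.2296  0.1629] min [ 0.5522 -0.2691  0.1483] max [ 0.6337 -0.1891  0.1752]
side knob [  0   0  19  21 195] (np.float64(287.7948717948718), np.float64(209.83076923076922)) dep mean [ 0.5723 -0.0832  0.3155] min [ 0.4784 -0.5012  0.1211] max [0.9532 0.049  1.2307]
[ 0.1678 -0.5614 -0.0007]
[ 0.9273  0.1287 -0.0019]
[0.0801 0.4431 0.0032]
L (array([0.5199, 0.1641, 0.2314]), np.float64(0.0005568027931232938))
R (array([ 0.5922, -0.228 ,  0.1558]), np.float64(0.000270340713616905))
knob (array([ 0.579 , -0.0887,  0.3233]), np.float64(0.005293571817770862))
```

```bash
cat > top.py <<'E'
from h import *
np.set_printoptions(precision=4,suppress=True)
def tops(n,p,d,rois):
    c=cal(n);out={}
    hsv=cv2.cvtColor(p,cv2.COLOR_RGB2HSV)
    for k,(x0,y0,x1,y1) in rois.items():
        h=hsv[y0:y1,x0:x1].astype(int)
        # red ring/label: saturated; restricted to neighbourhood of top
        m=((h[...,1]<90)&(h[...,2]>140)).astype(np.uint8)
        m=cv2.morphologyEx(m,cv2.MORPH_CLOSE,np.ones((3,3)))
        cs,_=cv2.findContours(m,cv2.RETR_EXTERNAL,cv2.CHAIN_APPROX_NONE);q=max(cs,key=cv2.contourArea)
        f=np.zeros_like(m);cv2.drawContours(f,[q],-1,1,-1)
        pp=np.array([dep(c,d,b+x0,a+y0) for a,b in zip(*np.where(f))]);md=np.median(pp,0);pp=pp[np.linalg.norm(pp-md,axis=1)<.12]
        nrm=np.linalg.svd(pp-pp.mean(0),full_matrices=False)[2][2];nrm*=np.sign(nrm[2])
        r=cv2.minAreaRect(pp[:,:2].astype(np.float32))
        print(n,k,len(pp),'mean',pp.mean(0),'n',nrm,'rect',r); out[k]=(pp.mean(0),r)
    return out
E
python3 - <<'E'
from top import *
for n,rois in(("scene",dict(L=(300,150,380,225),R=(195,230,275,305))),("side",dict(L=(298,145,368,212),R=(215,235,290,308)))):
    z=np.load(f"pics/{n}0.npz"); o=tops(n,z['p'],z['d'],rois)
    dlt=o['L'][0]-o['R'][0]; print('dist',np.linalg.norm(dlt),'lean',np.arcsin(dlt[2]/np.linalg.norm(dlt)),'yaw',np.arctan2(-dlt[0],dlt[1]),'mid',(o['L'][0]+o['R'][0])/2)
    p,d=z['p'],z['d'];c=cal(n)
    # everything inside knob zone by 3D
    vv,uu=np.mgrid[180:300,230:345];P=np.array([dep(c,d,u,v) for u,v in zip(uu.ravel(),vv.ravel())]);C=p[180:300,230:345].reshape(-1,3)
    m=(P[:,2]>.25)&(P[:,2]<.36)&(P[:,1]<.05)&(P[:,1]>-.16)
    Q=P[m];print('knob cloud',len(Q),Q.mean(0),Q.min(0),Q.max(0),C[m].mean(0))
E
```

```text
scene L 1476 mean [0.5365 0.1414 0.2574] n [ 0.0396 -0.2441  0.9689] rect ((0.5342725515365601, 0.14231443405151367), (0.12309809774160385, 0.11631380766630173), 9.292043685913086)
scene R 1632 mean [ 0.5982 -0.2294  0.1613] n [ 0.0404 -0.2412  0.9696] rect ((0.594961941242218, -0.2274286448955536), (0.12188929319381714, 0.12217070907354355), 10.021991729736328)
dist 0.38796716594297137 lean 0.2501605685683866 yaw 0.16474330206379018 mid [ 0.5674 -0.044   0.2093]
knob cloud 216 [ 0.5757 -0.0806  0.312 ] [ 0.5522 -0.0995  0.2503] [ 0.5921 -0.0604  0.3237] [97.9537 58.6991 30.6944]
side L 1253 mean [0.5344 0.1415 0.2583] n [ 0.0424 -0.2418  0.9694] rect ((0.5325417518615723, 0.14266061782836914), (0.11756231635808945, 0.11705251783132553), 8.937918663024902)
side R 1540 mean [ 0.5962 -0.2303  0.1616] n [ 0.0433 -0.2408  0.9696] rect ((0.5943032503128052, -0.2298002690076828), (0.11871259659528732, 0.11468710005283356), 9.450053215026855)
dist 0.38915750813115313 lean 0.2511444249684165 yaw 0.16475960213367385 mid [ 0.5653 -0.0444  0.21  ]
knob cloud 189 [ 0.5725 -0.0827  0.3132] [ 0.5496 -0.0986  0.2933] [ 0.5904 -0.0602  0.3227] [89.5185 56.9365 37.2857]
```

Request:
arm_command:
  increments:
    - {"dz": -4.5,"grip": 8.5}
    - {"dz": -9}
    - {"dz": -13}
    - {"dz": -17}
    - {"dz": -17,"dx": -3.5,"dy": -2.8}
    - {"dz": -17,"dx": -7,"dy": -5.5}
    - {"dz": -17,"dx": -10.6,"dy": -8.3}
    - {"dz": -17,"dx": -14.2,"dy": -11}
    - {"dz": -17,"dx": -17.7,"dy": -13.8}
    - {"dz": -17,"dx": -21.3,"dy": -16.6}

```text
validation failed for argument at $.in...
```

Request:
arm_command:
  increments:
    - {"dx": -3.6,"dy": -2.8,"wz": 0.1}
    - {"dx": -7.2,"dy": -5.7,"wz": 0.22}
    - {"dx": -10.8,"dy": -8.5,"wz": 0.35}
    - {"dx": -14.5,"dy": -11.3,"wz": 0.48}
    - {"dx": -18.1,"dy": -14.2,"wz": 0.61}
    - {"dx": -21.7,"dy": -17,"wz": 0.74}
    - {"dx": -25.3,"dy": -19.8,"wz": 0.87}
    - {"dx": -29,"dy": -22.6,"wz": 1.0}
    - {"dx": -32.6,"dy": -25.5,"wz": 1.1}
    - {"dx": -36.2,"dy": -28.3,"wz": 1.178}

```text
validation failed for argument at $.in...
```

Request:
arm_command:
  increments:
    - {"dx": 0,"dy": 0,"dz": -4.5,"wx": 0,"wy": 0,"wz": 0,"grip": 8.5}
    - {"dx": 0,"dy": 0,"dz": -9,"wx": 0,"wy": 0,"wz": 0,"grip": 8.5}
    - {"dx": 0,"dy": 0,"dz": -13,"wx": 0,"wy": 0,"wz": 0,"grip": 8.5}
    - {"dx": 0,"dy": 0,"dz": -17,"wx": 0,"wy": 0,"wz": 0,"grip": 8.5}
    - {"dx": -3.5,"dy": -2.8,"dz": -17,"wx": 0,"wy": 0,"wz": 0,"grip": 8.5}
    - {"dx": -7,"dy": -5.5,"dz": -17,"wx": 0,"wy": 0,"wz": 0,"grip": 8.5}
    - {"dx": -10.6,"dy": -8.3,"dz": -17,"wx": 0,"wy": 0,"wz": 0,"grip": 8.5}
    - {"dx": -14.2,"dy": -11,"dz": -17,"wx": 0,"wy": 0,"wz": 0,"grip": 8.5}
    - {"dx": -17.7,"dy": -13.8,"dz": -17,"wx": 0,"wy": 0,"wz": 0,"grip": 8.5}
    - {"dx": -21.3,"dy": -16.6,"dz": -17,"wx": 0,"wy": 0,"wz": 0,"grip": 8.5}

```text
clock: 1.1
eef_pos: [0.2835, 0.2756, 0.401]
tool_rot: [0.113, 0.994, -0.0, -0.0]
ft_force: [1.0, 0.8, -0.9]
grip_width: 0.0849
grasp_force: 0.0
```

Request:
arm_command:
  increments:
    - {"dx": -3.6,"dy": -2.8,"dz": 0,"wx": 0,"wy": 0,"wz": 0.1,"grip": 8.5}
    - {"dx": -7.2,"dy": -5.7,"dz": 0,"wx": 0,"wy": 0,"wz": 0.22,"grip": 8.5}
    - {"dx": -10.8,"dy": -8.5,"dz": 0,"wx": 0,"wy": 0,"wz": 0.35,"grip": 8.5}
    - {"dx": -14.5,"dy": -11.3,"dz": 0,"wx": 0,"wy": 0,"wz": 0.48,"grip": 8.5}
    - {"dx": -18.1,"dy": -14.2,"dz": 0,"wx": 0,"wy": 0,"wz": 0.61,"grip": 8.5}
    - {"dx": -21.7,"dy": -17,"dz": 0,"wx": 0,"wy": 0,"wz": 0.74,"grip": 8.5}
    - {"dx": -25.3,"dy": -19.8,"dz": 0,"wx": 0,"wy": 0,"wz": 0.87,"grip": 8.5}
    - {"dx": -29,"dy": -22.6,"dz": 0,"wx": 0,"wy": 0,"wz": 1.0,"grip": 8.5}
    - {"dx": -32.6,"dy": -25.5,"dz": 0,"wx": 0,"wy": 0,"wz": 1.1,"grip": 8.5}
    - {"dx": -36.2,"dy": -28.3,"dz": 0,"wx": 0,"wy": 0,"wz": 1.178,"grip": 8.5}

```text
clock: 2.1
eef_pos: [0.5724, -0.0819, 0.4008]
tool_rot: [0.648, 0.762, -0.0, -0.0]
ft_force: [0.9, 0.5, -0.4]
grip_width: 0.0849
grasp_force: 0.0
```

```bash
python3 - <<'E'
from workcell import monitor, viewer
from h import *
np.set_printoptions(precision=4,suppress=True)
o=monitor.get_obs();print(o['clock'],o['eef_pos'],o['tool_rot'],o['joint_pos'],o['ft_force'])
P={}
for n in("wrist","scene","side"):
    p,d=viewer.camera(n);np.savez(f"pics/{n}1.npz",p=p,d=d);P[n]=p
cv2.imwrite("pics/m1.png",np.hstack([cv2.resize(P["wrist"],(400,300)),cv2.resize(P["side"][80:330,150:420],(400,370))[:300]])[:,:,::-1])
o=monitor.get_obs();print(o['clock'],o['eef_pos'],viewer.get_calibration("wrist"))
E
```

```text
2.1 [ 0.5724 -0.0819  0.4008] [ 0.6479  0.7617 -0.0002 -0.0004] [-0.1423  0.4279  0.7086  1.8524  0.0001  1.2675] [ 0.9193  0.5017 -0.4485]
2.25 [ 0.5729 -0.0825  0.3978] {'fovy': 71.54860418369428, 'cx': 253.78140443998902, 'cy': 189.46415728132644, 'view': array([[ 0.9872,  0.1591, -0.0046, -0.5504],
       [-0.1531,  0.9409, -0.3023,  0.254 ],
       [-0.0438,  0.2991,  0.9532, -0.4895],
       [ 0.    ,  0.    ,  0.    ,  1.    ]])}
```

View pics/m1.png

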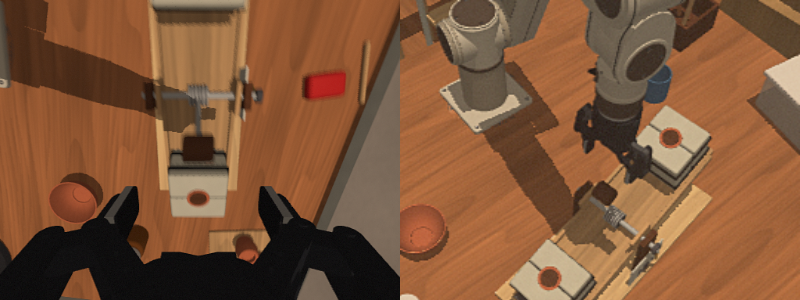

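```bash
python3 - <<'E'
from h import *
np.set_printoptions(precision=4,suppress=True)
z=np.load("pics/wrist1.npz");p,d=z['p'],z['d'];c=cal("wrist")
sub=p[165:215,228:282].astype(int);m=(sub.sum(2)<200)&(sub[...,0]-sub[...,2]>10)
P=np.array([dep(c,d,b+228,a+165) for a,b in zip(*np.where(m))])
k=(P[:,2]>.28)&(P[:,2]<.34);Q=P[k];print(m.sum(),k.sum(),Q.mean(0),Q.min(0),Q.max(0))
yw=.1648;X=np.array([np.cos(yw),np.sin(yw)]);Y=np.array([-X[1],X[0]])
ax=np.array([.563,-.0266])
s=np.c_[(Q[:,:2]-ax)@X,(Q[:,:2]-ax)@Y,Q[:,2]];print('stand frame',np.percentile(s,[1,50,99],axis=0))
# circle-fit for drum in (y,z)
A=np.c_[2*s[:,1:],np.ones(len(s))];print('circ',np.linalg.lstsq(A,(s[:,1:]**2).sum(1),rcond=None)[0])
for n in('scene','side'):
    z=np.load(f"pics/{n}1.npz");p,d=z['p'],z['d'];c=cal(n)
    P=np.array([dep(c,d,u,v) for v in range(190,230) for u in range(260,310)]);
    C=p[190:230,260:310].reshape(-1,3).astype(int)
    k=(np.abs((P[:,:2]-ax)@X)<.03)&(P[:,2]>.27)&(P[:,2]<.335)&(C.sum(1)<300)
    s=np.c_[(P[k][:,:2]-ax)@X,(P[k][:,:2]-ax)@Y,P[k][:,2]];print(n,k.sum(),np.percentile(s,[2,50,98],axis=0))
E
```

```text
1686 1286 [ 0.5698 -0.076   0.3138] [ 0.5509 -0.0965  0.2985] [ 0.5891 -0.06    0.3184]
stand frame [[-0.0193 -0.0684  0.3037]
 [-0.0015 -0.0491  0.3148]
 [ 0.0155 -0.0349  0.3176]]
circ [-0.0518  0.2997 -0.0922]
scene 211 [[-0.0189 -0.0703  0.2909]
 [ 0.0043 -0.0567  0.3143]
 [ 0.0191 -0.038   0.3222]]
side 191 [[-0.0201 -0.0704  0.2929]
 [ 0.0005 -0.058   0.3156]
 [ 0.0161 -0.0372  0.3218]]
```

Request:
arm_command:
  increments:
    - {"dx": 0.4,"dy": -0.15,"dz": 2.5,"wx": 0,"wy": 0,"wz": 0,"grip": 8.5}
    - {"dx": 0.4,"dy": -0.15,"dz": 5,"wx": 0,"wy": 0,"wz": 0,"grip": 8.5}
    - {"dx": 0.4,"dy": -0.15,"dz": 7.5,"wx": 0,"wy": 0,"wz": 0,"grip": 8.5}
    - {"dx": 0.4,"dy": -0.15,"dz": 9.5,"wx": 0,"wy": 0,"wz": 0,"grip": 8.5}
    - {"dx": 0.4,"dy": -0.15,"dz": 11,"wx": 0,"wy": 0,"wz": 0,"grip": 8.5}
    - {"dx": 0.4,"dy": -0.15,"dz": 11.8,"wx": 0,"wy": 0,"wz": 0,"grip": 8.5}
    - {"dx": 0.4,"dy": -0.15,"dz": 11.8,"wx": 0,"wy": 0,"wz": 0,"grip": 8.5}
    - {"dx": 0.4,"dy": -0.15,"dz": 11.8,"wx": 0,"wy": 0,"wz": 0,"grip": 8.5}

```text
clock: 3.05
eef_pos: [0.5696, -0.076, 0.2843]
tool_rot: [0.646, 0.763, 0.0, 0.0]
ft_force: [-0.1, -0.1, 1.0]
grip_width: 0.0851
grasp_force: 0.0
```

```bash
python3 - <<'E'
from workcell import monitor, viewer
from h import *
np.set_printoptions(precision=4,suppress=True)
P={}
for n in("wrist","scene","side"):
    p,d=viewer.camera(n);np.savez(f"pics/{n}2.npz",p=p,d=d);P[n]=p
cv2.imwrite("pics/m2.png",np.hstack([cv2.resize(P["wrist"],(400,300)),cv2.resize(P["scene"][130:330,180:400],(400,364))[:300]])[:,:,::-1])
o=monitor.get_obs();print(o['clock'],o['eef_pos'],o['ft_force'],o['tool_rot'])
E
```

```text
3.2 [ 0.57   -0.0764  0.2845] [ 0.5982 -0.2966  0.1802] [0.6463 0.7631 0.0006 0.0009]
```

View pics/m2.png

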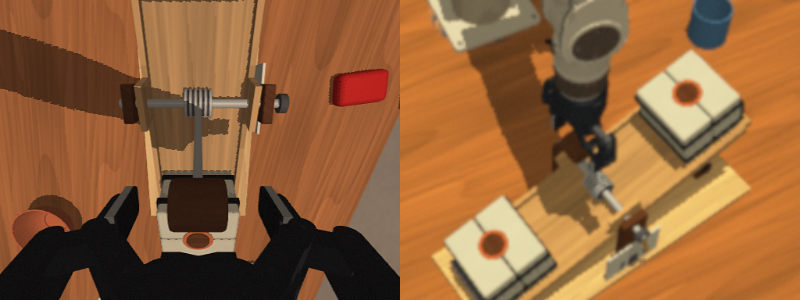

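```bash
cat > ctl.py <<'E'
import sys,json,os
from h import *
from workcell import monitor,viewer
from scipy.optimize import least_squares
yw=.165;X=np.array([np.cos(yw),np.sin(yw)]);Y=np.array([-X[1],X[0]]);AX=np.array([.563,-.0266])
R=.17;KS=.25;C=.02;CT=.01;LAG=.03
S=json.load(open('st.json')) if os.path.exists('st.json') else dict(log=[],kn=[],lam=-.30,phi_off=0,t_lift=None,ref=[])
def save(): json.dump(S,open('st.json','w'))
def angle(n,p,d):
    c=cal(n);f,cx,cy,M=c
    v,u=np.mgrid[:384,:512];P=(np.stack([(u-cx)/f,-(v-cy)/f,-np.ones_like(u)],-1)*d[...,None])@M[:3,:3].T+M[:3,3]
    y=(P[...,:2]-AX)@Y;x=(P[...,:2]-AX)@X;z=P[...,2]-.14
    h=cv2.cvtColor(p,cv2.COLOR_RGB2HSV)
    m=(np.abs(x)<.055)&(np.abs(y)>.145)&(np.abs(y)<.25)&(h[...,1]<90)&(h[...,2]>140)&(z>-.02)&(z<.15)
    y,z=y[m],z[m];ph=S['log'][-1][1] if S['log'] else -.25
    for tol in(.03,.012,.006,.006):
        e=y*np.sin(ph)+z*np.cos(ph)-.072
        k=np.abs(e-np.median(e[np.abs(e)<tol]))<tol
        # e depends on phi with slope ~ y; free height offset
        A=np.c_[y[k]*np.cos(ph)-z[k]*np.sin(ph),np.ones(k.sum())]
        dp,h0=np.linalg.lstsq(A,-e[k],rcond=None)[0];ph+=dp
    return ph,k.sum(),(y[k]>0).sum()
def meas(n='scene',N=3):
    for _ in range(N):
        o=monitor.get_obs();p,d=viewer.camera(n);ph,a,b=angle(n,p,d)
        S['log'].append((o['clock'],ph+S['phi_off']))
        ys=(o['eef_pos'][:2]-AX)@Y
        print('t %.2f phi %.4f (%d/%d) lean_tcp %.3f z %.4f F'%(o['clock'],ph+S['phi_off'],a,b,np.arcsin(ys/R),o['eef_pos'][2]),np.round(o['ft_force'],1))
    S['now']=monitor.get_obs()['clock']
def lamf(t):
    k=np.array(S['kn']);return np.interp(t-LAG,k[:,0],k[:,1])
def sim(s,b,k,I,t0,t1,dt=.01):
    n=max(1,int(round((t1-t0)/dt)));dt=(t1-t0)/n;p,v=s
    for i in range(n):
        t=t0+(i+.5)*dt;l=lamf(t);dl=(lamf(t+.02)-lamf(t-.02))/.04
        v+=dt*(k*np.sin(p)+b+KS*(l-p)+CT*(dl-v)-C*v-.002*np.tanh(v/.005))/I;p+=dt*v
    return p,v
def fit():
    L=[q for q in S['log'] if q[0]>=max(S['t_lift'],S['now']-4)]
    def run(x):
        s=(x[0],x[1]);out=[s[0]];
        for a,b in zip(L[:-1],L[1:]): s=sim(s,x[2],x[3],x[4],a[0],b[0]);out.append(s[0])
        return np.array(out),s
    f=lambda x:np.r_[(run(x)[0]-[q[1] for q in L])/.001,x[2]/.03,(x[3]-.45)/.05,(x[4]-.15)/.015]
    r=least_squares(f,[L[0][1],(L[2][1]-L[0][1])/(L[2][0]-L[0][0]),0,.45,.15],x_scale=[.01,.01,.01,.05,.01])
    x=r.x;s=sim(run(x)[1],*x[2:],L[-1][0],S['now'])
    print('est phi %.4f v %.3f b %.4f k %.3f I %.3f rms(mrad) %.2f'%(*s,*x[2:],np.sqrt(np.mean(r.fun[:-3]**2))));return s,x[2:]
def ref(t):
    # list of [t_a,t_b,phi_a,phi_b] smoothstep segments
    for a,b,p,q in S['ref']:
        if t<=b:
            T=b-a;u=np.clip((t-a)/T,0,1);D=q-p
            return p+D*(10*u**3-15*u**4+6*u**5),D/T*(30*u**2-60*u**3+30*u**4),D/T**2*(60*u-180*u**2+120*u**3)
    return S['ref'][-1][3],0,0
def rows(lams):
    l0=S['lam'];t=S['now'];S['kn'].append((t,l0));out=[]
    for i,l in enumerate(lams):
        dx=round(100*R*(np.sin(l)-np.sin(l0))/.05)*.05;l=np.arcsin(np.sin(l0)+dx/100/R)
        dz=round(-100*R*(np.cos(l)-np.cos(l0))/.05)*.05
        S['kn'].append((t+.1*(i+1),l));S['lam']=l;out.append('(%.2f,%.2f)'%(dx,dz))
    print('lam %.3f ->'%l0,np.round([q[1] for q in S['kn'][-len(lams):]],3));print('ROWS dx,dz:',' '.join(out))
def plan(N,w=2.0,z=.9):
    s,(b,k,I)=fit();p,v=s;t=S['now'];ls=[];l=S['lam'];
    for i in range(N):
        for _ in range(2):
            r=ref(t+.05);a=r[2]+2*z*w*(r[1]-v)+w*w*(r[0]-p);p+=.05*v+.00125*a;v+=.05*a;t+=.05
        r=ref(t);a=r[2]+2*z*w*(r[1]-v)+w*w*(r[0]-p)
        l=np.clip(p+(I*a-k*np.sin(p)-b+(C+CT)*v)/KS,l-.12,l+.12);l=np.clip(l,-.58,.58);ls.append(l)
    rows(ls);st=sim(s,b,k,I,S['now'],S['now']+.1*N);print('pred end phi %.3f v %.3f  ref %.3f'%(*st,ref(t)[0]))
if __name__=='__main__':
    c=sys.argv[1:]
    if c[0]=='meas':meas(N=int(c[1]))
    if c[0]=='lam':meas(N=2);rows([float(q) for q in c[1:]])
    if c[0]=='plan':meas(N=3);plan(int(c[1]))
    save()
E
python3 - <<'E'
from ctl import *
for n in('scene','side'):
    for i in(0,1,2):
        q=np.load(f'pics/{n}{i}.npz');print(n,i,angle(n,q['p'],q['d']))
E
```

```text
scene 0 (np.float64(-0.24949317836373222), np.int64(1809), np.int64(749))
scene 1 (np.float64(-0.24981003782513708), np.int64(1827), np.int64(751))
scene 2 (np.float64(-0.25019562100707815), np.int64(1823), np.int64(752))
side 0 (np.float64(-0.25071377472953915), np.int64(1696), np.int64(655))
side 1 (np.float64(-0.25056986825574623), np.int64(1693), np.int64(653))
side 2 (np.float64(-0.250582136802434), np.int64(1696), np.int64(653))
```

Request:
arm_command:
  increments:
    - {"dx": -0.25,"dy": 0,"dz": 0.4,"wx": 0,"wy": 0,"wz": 0,"grip": 8.5}
    - {"dx": -0.25,"dy": 0,"dz": 0.4,"wx": 0,"wy": 0,"wz": 0,"grip": 6}
    - {"dx": -0.25,"dy": 0,"dz": 0.4,"wx": 0,"wy": 0,"wz": 0,"grip": 4.5}
    - {"dx": -0.25,"dy": 0,"dz": 0.4,"wx": 0,"wy": 0,"wz": 0,"grip": 3}
    - {"dx": -0.25,"dy": 0,"dz": 0.4,"wx": 0,"wy": 0,"wz": 0,"grip": 3}
    - {"dx": -0.25,"dy": 0,"dz": 0.4,"wx": 0,"wy": 0,"wz": 0,"grip": 3}
    - {"dx": -0.25,"dy": 0,"dz": 0.4,"wx": 0,"wy": 0,"wz": 0,"grip": 3}
    - {"dx": -0.25,"dy": 0,"dz": 0.4,"wx": 0,"wy": 0,"wz": 0,"grip": 3}

```text
clock: 4.0
eef_pos: [0.5695, -0.0792, 0.2795]
tool_rot: [0.647, 0.763, -0.0, -0.0]
ft_force: [-4.2, -1.2, 2.3]
grip_width: 0.0372
grasp_force: 61.6
```

```bash
python3 - <<'E'
from workcell import monitor, viewer
from h import *
np.set_printoptions(precision=4,suppress=True)
p,d=viewer.camera("wrist");q,_=viewer.camera("side")
cv2.imwrite("pics/m3.png",np.hstack([cv2.resize(p,(400,300)),cv2.resize(q[130:280,220:400],(400,333))[:300]])[:,:,::-1])
o=monitor.get_obs();print(o['clock'],o['eef_pos'],o['ft_force'],o['grip_width'],o['grasp_force'])
import ctl;ys=(o['eef_pos'][:2]-ctl.AX)@ctl.Y;print(ys,np.arcsin(ys/.17))
ctl.meas('scene',1);ctl.meas('side',1)
E
```

```text
4.1 [ 0.5695 -0.0791  0.2795] [-4.6423 -2.2298  2.5415] 0.037636739815011554 61.6947877407074
-0.05290407203611267 -0.3164559177889
t 4.10 phi -0.2498 (1799/745) lean_tcp -0.316 z 0.2795 F [-4.6 -2.2  2.5]
t 4.15 phi -0.2508 (1689/652) lean_tcp -0.317 z 0.2795 F [-4.2 -1.3  3.2]
```

View pics/m3.png

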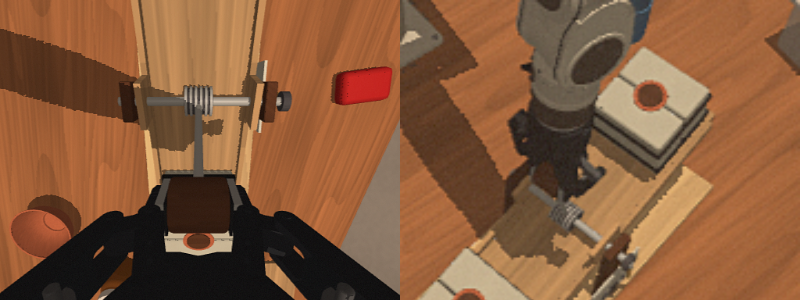

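```bash
rm -f st.json; sed -i 's/lam=-.30/lam=-.316/' ctl.py; python3 ctl.py lam -.28 -.24 -.2 -.16 -.12 -.08 -.05 -.03
```

```text
t 4.20 phi -0.2492 (1819/744) lean_tcp -0.317 z 0.2795 F [-4.7 -1.7  2.9]
t 4.25 phi -0.2498 (1822/749) lean_tcp -0.316 z 0.2795 F [-4.5 -1.6  2.5]
lam -0.316 -> [-0.279 -0.24  -0.2   -0.161 -0.12  -0.081 -0.049 -0.031]
ROWS dx,dz: (0.60,-0.20) (1.25,-0.35) (1.90,-0.50) (2.55,-0.60) (3.25,-0.70) (3.90,-0.80) (4.45,-0.80) (4.75,-0.85)
```

Next ramp segment: 0.15 rad/s beyond.

Request:
arm_command:
  increments:
    - {"dx": 0.6,"dy": -0.1,"dz": -0.2,"wx": 0,"wy": 0,"wz": 0,"grip": 3}
    - {"dx": 1.25,"dy": -0.1,"dz": -0.35,"wx": 0,"wy": 0,"wz": 0,"grip": 3}
    - {"dx": 1.9,"dy": -0.1,"dz": -0.5,"wx": 0,"wy": 0,"wz": 0,"grip": 3}
    - {"dx": 2.55,"dy": -0.1,"dz": -0.6,"wx": 0,"wy": 0,"wz": 0,"grip": 3}
    - {"dx": 3.25,"dy": -0.1,"dz": -0.7,"wx": 0,"wy": 0,"wz": 0,"grip": 3}
    - {"dx": 3.9,"dy": -0.1,"dz": -0.8,"wx": 0,"wy": 0,"wz": 0,"grip": 3}
    - {"dx": 4.45,"dy": -0.1,"dz": -0.8,"wx": 0,"wy": 0,"wz": 0,"grip": 3}
    - {"dx": 4.75,"dy": -0.1,"dz": -0.85,"wx": 0,"wy": 0,"wz": 0,"grip": 3}

```text
clock: 5.1
eef_pos: [0.5614, -0.0315, 0.2878]
tool_rot: [0.646, 0.763, 0.0, 0.0]
ft_force: [2.9, -4.0, -3.1]
grip_width: 0.0374
grasp_force: 61.1
```

```bash
python3 ctl.py lam -.01 .01 .03 .05 .07 .085
```

```text
t 5.10 phi -0.2492 (1798/729) lean_tcp -0.027 z 0.2878 F [ 2.9 -4.  -3.1]
t 5.15 phi -0.2496 (1820/749) lean_tcp -0.025 z 0.2877 F [ 2.4 -2.7 -0.1]
lam -0.031 -> [-0.011  0.01   0.03   0.051  0.069  0.086]
ROWS dx,dz: (0.35,0.00) (0.70,0.00) (1.05,0.00) (1.40,0.00) (1.70,0.05) (2.00,0.05)
```

Request:
arm_command:
  increments:
    - {"dx": 0.35,"dy": 0.05,"dz": 0,"wx": 0,"wy": 0,"wz": 0,"grip": 3}
    - {"dx": 0.7,"dy": 0.05,"dz": 0,"wx": 0,"wy": 0,"wz": 0,"grip": 3}
    - {"dx": 1.05,"dy": 0.05,"dz": 0,"wx": 0,"wy": 0,"wz": 0,"grip": 3}
    - {"dx": 1.4,"dy": 0.05,"dz": 0,"wx": 0,"wy": 0,"wz": 0,"grip": 3}
    - {"dx": 1.7,"dy": 0.05,"dz": 0.05,"wx": 0,"wy": 0,"wz": 0,"grip": 3}
    - {"dx": 2.0,"dy": 0.05,"dz": 0.05,"wx": 0,"wy": 0,"wz": 0,"grip": 3}

```text
clock: 5.8
eef_pos: [0.5582, -0.0122, 0.2872]
tool_rot: [0.646, 0.763, -0.0, -0.0]
ft_force: [1.3, -3.9, -1.1]
grip_width: 0.0375
grasp_force: 61.2
```

```bash
python3 ctl.py lam .1 .12 .135 .15 .165 .18
```

```text
t 5.80 phi -0.2427 (1816/739) lean_tcp 0.088 z 0.2872 F [ 1.3 -3.9 -1.1]
t 5.85 phi -0.2408 (1821/753) lean_tcp 0.091 z 0.2872 F [ 1.1 -3.5 -0.1]
lam 0.086 -> [0.101 0.119 0.134 0.149 0.166 0.181]
ROWS dx,dz: (0.25,0.00) (0.55,0.05) (0.80,0.10) (1.05,0.10) (1.35,0.15) (1.60,0.20)
```

```bash
python3 - <<'E'
import ctl;S=ctl.S
S['kn']=S['kn'][:-7];S['lam']=S['kn'][-1][1];S['t_lift']=5.79;S['ref']=[[5.3,9.0,-.248,0.]];ctl.save();print(S['lam'])
E
python3 ctl.py plan 4
```

```text
0.08639916317680905
t 5.90 phi -0.2380 (1832/764) lean_tcp 0.090 z 0.2872 F [ 1.5 -2.  -0.8]
t 5.95 phi -0.2354 (1824/756) lean_tcp 0.090 z 0.2872 F [ 1.  -3.2 -0.4]
t 6.00 phi -0.2315 (1844/766) lean_tcp 0.089 z 0.2872 F [ 1.8 -3.6 -0.7]
est phi -0.2292 v 0.058 b 0.0265 k 0.433 I 0.150 rms(mrad) 0.45
lam 0.086 -> [0.101 0.095 0.089 0.078]
ROWS dx,dz: (0.25,0.00) (0.15,0.00) (0.05,0.00) (-0.15,0.00)
pred end phi -0.202 v 0.076  ref -0.204
```

Request:
arm_command:
  increments:
    - {"dx": 0.25,"dy": 0,"dz": 0,"wx": 0,"wy": 0,"wz": 0,"grip": 3}
    - {"dx": 0.15,"dy": 0,"dz": 0,"wx": 0,"wy": 0,"wz": 0,"grip": 3}
    - {"dx": 0.05,"dy": 0,"dz": 0,"wx": 0,"wy": 0,"wz": 0,"grip": 3}
    - {"dx": -0.15,"dy": 0,"dz": 0,"wx": 0,"wy": 0,"wz": 0,"grip": 3}

```text
clock: 6.45
eef_pos: [0.5582, -0.0123, 0.2872]
tool_rot: [0.646, 0.763, 0.001, -0.002]
ft_force: [0.8, 1.8, 0.4]
grip_width: 0.0376
grasp_force: 61.2
```

```bash
python3 ctl.py plan 5
```

```text
t 6.45 phi -0.1811 (1881/786) lean_tcp 0.087 z 0.2872 F [0.8 1.8 0.4]
t 6.50 phi -0.1732 (1885/793) lean_tcp 0.087 z 0.2872 F [ 1.1  3.1 -0.4]
t 6.55 phi -0.1646 (1906/807) lean_tcp 0.087 z 0.2872 F [-0.4  2.2 -0.3]
est phi -0.1558 v 0.182 b 0.0450 k 0.423 I 0.148 rms(mrad) 0.16
lam 0.078 -> [-0.043 -0.161 -0.164 -0.153 -0.147]
ROWS dx,dz: (-2.05,-0.05) (-4.05,0.15) (-4.10,0.20) (-3.90,0.15) (-3.80,0.15)
pred end phi -0.069 v 0.147  ref -0.130
```

Request:
arm_command:
  increments:
    - {"dx": -2.05,"dy": 0,"dz": -0.05,"wx": 0,"wy": 0,"wz": 0,"grip": 3}
    - {"dx": -4.05,"dy": 0,"dz": 0.15,"wx": 0,"wy": 0,"wz": 0,"grip": 3}
    - {"dx": -4.1,"dy": 0,"dz": 0.2,"wx": 0,"wy": 0,"wz": 0,"grip": 3}
    - {"dx": -3.9,"dy": 0,"dz": 0.15,"wx": 0,"wy": 0,"wz": 0,"grip": 3}
    - {"dx": -3.8,"dy": 0,"dz": 0.15,"wx": 0,"wy": 0,"wz": 0,"grip": 3}

```text
clock: 7.1
eef_pos: [0.565, -0.0526, 0.2859]
tool_rot: [0.647, 0.763, -0.002, 0.002]
ft_force: [0.7, -2.5, 0.4]
grip_width: 0.0373
grasp_force: 61.3
```

```bash
python3 ctl.py plan 4
```

```text
t 7.10 phi -0.0772 (1944/831) lean_tcp -0.153 z 0.2859 F [ 0.7 -2.5  0.4]
t 7.15 phi -0.0720 (1946/846) lean_tcp -0.151 z 0.2860 F [ 1.1 -4.  -0.8]
t 7.20 phi -0.0668 (1955/848) lean_tcp -0.150 z 0.2860 F [ 0.1 -4.9  0.4]
est phi -0.0612 v 0.102 b 0.0357 k 0.391 I 0.141 rms(mrad) 0.29
lam -0.147 -> [-0.161 -0.156 -0.156 -0.158]
ROWS dx,dz: (-0.25,0.05) (-0.15,0.00) (-0.15,0.00) (-0.20,0.05)
pred end phi -0.029 v 0.062  ref -0.064
```

Request:
arm_command:
  increments:
    - {"dx": -0.25,"dy": 0,"dz": 0.05,"wx": 0,"wy": 0,"wz": 0,"grip": 3}
    - {"dx": -0.15,"dy": 0,"dz": 0,"wx": 0,"wy": 0,"wz": 0,"grip": 3}
    - {"dx": -0.15,"dy": 0,"dz": 0,"wx": 0,"wy": 0,"wz": 0,"grip": 3}
    - {"dx": -0.2,"dy": 0,"dz": 0.05,"wx": 0,"wy": 0,"wz": 0,"grip": 3}

```text
clock: 7.65
eef_pos: [0.5651, -0.0533, 0.2858]
tool_rot: [0.646, 0.763, 0.0, 0.0]
ft_force: [-0.7, -3.1, 5.5]
grip_width: 0.0376
grasp_force: 61.9
```

```bash
python3 -c "
import ctl;ctl.S['ref']=[[0,1,0,0.]];ctl.save()"; python3 ctl.py plan 5
```

```text
t 7.65 phi -0.0351 (1941/842) lean_tcp -0.158 z 0.2858 F [-0.7 -3.1  5.5]
t 7.70 phi -0.0330 (1955/846) lean_tcp -0.158 z 0.2858 F [-0.1 -2.3  2.6]
t 7.75 phi -0.0311 (1951/847) lean_tcp -0.157 z 0.2858 F [-0.9 -2.8  4.3]
est phi -0.0297 v 0.028 b 0.0321 k 0.373 I 0.135 rms(mrad) 0.16
lam -0.158 -> [-0.111 -0.12  -0.123 -0.129 -0.132]
ROWS dx,dz: (0.80,-0.10) (0.65,-0.10) (0.60,-0.10) (0.50,-0.05) (0.45,-0.05)
pred end phi -0.020 v 0.011  ref 0.000
```

Request:
arm_command:
  increments:
    - {"dx": 0.8,"dy": 0,"dz": -0.1,"wx": 0,"wy": 0,"wz": 0,"grip": 3}
    - {"dx": 0.65,"dy": 0,"dz": -0.1,"wx": 0,"wy": 0,"wz": 0,"grip": 3}
    - {"dx": 0.6,"dy": 0,"dz": -0.1,"wx": 0,"wy": 0,"wz": 0,"grip": 3}
    - {"dx": 0.5,"dy": 0,"dz": -0.05,"wx": 0,"wy": 0,"wz": 0,"grip": 3}
    - {"dx": 0.45,"dy": 0,"dz": -0.05,"wx": 0,"wy": 0,"wz": 0,"grip": 3}

```text
clock: 8.3
eef_pos: [0.5642, -0.0476, 0.2865]
tool_rot: [0.646, 0.763, 0.002, -0.001]
ft_force: [-2.2, 0.7, 7.1]
grip_width: 0.037
grasp_force: 62.2
```

```bash
python3 ctl.py plan 6
```

```text
t 8.30 phi -0.0149 (1927/829) lean_tcp -0.123 z 0.2865 F [-2.2  0.7  7.1]
t 8.35 phi -0.0131 (1949/843) lean_tcp -0.123 z 0.2865 F [-2.4  1.1  7.6]
t 8.40 phi -0.0129 (1950/847) lean_tcp -0.123 z 0.2865 F [-1.6  0.8  7.6]
est phi -0.0113 v 0.023 b 0.0356 k 0.398 I 0.126 rms(mrad) 0.27
lam -0.132 -> [-0.15  -0.15  -0.15  -0.15  -0.147 -0.147]
ROWS dx,dz: (-0.30,0.05) (-0.30,0.05) (-0.30,0.05) (-0.30,0.05) (-0.25,0.05) (-0.25,0.05)
pred end phi -0.005 v 0.002  ref 0.000
```

Request:
arm_command:
  increments:
    - {"dx": -0.3,"dy": 0,"dz": 0,"wx": 0,"wy": 0,"wz": 0,"grip": 3}
    - {"dx": -0.3,"dy": 0,"dz": 0,"wx": 0,"wy": 0,"wz": 0,"grip": 3}
    - {"dx": -0.3,"dy": 0,"dz": 0,"wx": 0,"wy": 0,"wz": 0,"grip": 3}
    - {"dx": -0.3,"dy": 0,"dz": 0,"wx": 0,"wy": 0,"wz": 0,"grip": 3}
    - {"dx": -0.25,"dy": 0,"dz": 0,"wx": 0,"wy": 0,"wz": 0,"grip": 3}
    - {"dx": -0.25,"dy": 0,"dz": 0,"wx": 0,"wy": 0,"wz": 0,"grip": 3}

```text
clock: 9.05
eef_pos: [0.5645, -0.0495, 0.2862]
tool_rot: [0.646, 0.763, 0.002, -0.001]
ft_force: [-2.4, 2.0, 6.8]
grip_width: 0.0374
grasp_force: 62.2
```

```bash
python3 ctl.py plan 6
```

```text
t 9.05 phi -0.0021 (1933/828) lean_tcp -0.135 z 0.2862 F [-2.4  2.   6.8]
t 9.10 phi -0.0017 (1941/834) lean_tcp -0.135 z 0.2862 F [-2.   1.8  5.5]
t 9.15 phi -0.0013 (1942/830) lean_tcp -0.135 z 0.2862 F [-2.5  0.9  6.5]
est phi -0.0013 v 0.003 b 0.0362 k 0.404 I 0.123 rms(mrad) 0.23
lam -0.147 -> [-0.147 -0.147 -0.147 -0.147 -0.147 -0.147]
ROWS dx,dz: (0.00,0.00) (0.00,0.00) (0.00,0.00) (0.00,0.00) (0.00,0.00) (0.00,0.00)
pred end phi -0.001 v -0.001  ref 0.000
```

Request:
arm_command:
  increments:
    - {"dx": 0,"dy": 0,"dz": 0,"wx": 0,"wy": 0,"wz": 0,"grip": 3}
    - {"dx": 0,"dy": 0,"dz": 0,"wx": 0,"wy": 0,"wz": 0,"grip": 3}
    - {"dx": 0,"dy": 0,"dz": 0,"wx": 0,"wy": 0,"wz": 0,"grip": 3}
    - {"dx": 0,"dy": 0,"dz": 0,"wx": 0,"wy": 0,"wz": 0,"grip": 3}
    - {"dx": 0,"dy": 0,"dz": 0,"wx": 0,"wy": 0,"wz": 0,"grip": 3}
    - {"dx": 0,"dy": 0,"dz": 0,"wx": 0,"wy": 0,"wz": 0,"grip": 3}

```text
clock: 9.8
eef_pos: [0.5645, -0.0495, 0.2862]
tool_rot: [0.646, 0.763, 0.002, -0.002]
ft_force: [-2.4, 0.5, 6.2]
grip_width: 0.0374
grasp_force: 62.2
```

```bash
python3 ctl.py plan 7
```

```text
t 9.80 phi -0.0004 (1936/841) lean_tcp -0.135 z 0.2862 F [-2.4  0.5  6.2]
t 9.85 phi 0.0001 (1951/840) lean_tcp -0.135 z 0.2862 F [-2.1  1.5  5.9]
t 9.90 phi 0.0002 (1952/837) lean_tcp -0.135 z 0.2862 F [-2.1  1.   5.5]
est phi -0.0002 v -0.000 b 0.0364 k 0.406 I 0.122 rms(mrad) 0.26
lam -0.147 -> [-0.144 -0.144 -0.147 -0.147 -0.147 -0.147 -0.147]
ROWS dx,dz: (0.05,0.00) (0.05,0.00) (0.00,0.00) (0.00,0.00) (0.00,0.00) (0.00,0.00) (0.00,0.00)
pred end phi -0.000 v -0.000  ref 0.000
```

Request:
arm_command:
  increments:
    - {"dx": 0.05,"dy": 0,"dz": 0,"wx": 0,"wy": 0,"wz": 0,"grip": 3}
    - {"dx": 0.05,"dy": 0,"dz": 0,"wx": 0,"wy": 0,"wz": 0,"grip": 3}
    - {"dx": 0,"dy": 0,"dz": 0,"wx": 0,"wy": 0,"wz": 0,"grip": 3}
    - {"dx": 0,"dy": 0,"dz": 0,"wx": 0,"wy": 0,"wz": 0,"grip": 3}
    - {"dx": 0,"dy": 0,"dz": 0,"wx": 0,"wy": 0,"wz": 0,"grip": 3}
    - {"dx": 0,"dy": 0,"dz": 0,"wx": 0,"wy": 0,"wz": 0,"grip": 3}
    - {"dx": 0,"dy": 0,"dz": 0,"wx": 0,"wy": 0,"wz": 0,"grip": 3}

```text
clock: 10.65
eef_pos: [0.5645, -0.0496, 0.2862]
tool_rot: [0.646, 0.763, 0.002, -0.002]
ft_force: [-2.3, 0.6, 6.5]
grip_width: 0.0375
grasp_force: 62.2
```

```bash
python3 ctl.py plan 7
```

```text
t 10.65 phi -0.0005 (1953/841) lean_tcp -0.135 z 0.2862 F [-2.3  0.6  6.5]
t 10.70 phi -0.0002 (1950/838) lean_tcp -0.135 z 0.2862 F [-2.5  0.7  6.3]
t 10.75 phi -0.0000 (1959/849) lean_tcp -0.135 z 0.2862 F [-2.9  2.1  5.5]
est phi -0.0002 v -0.001 b 0.0363 k 0.453 I 0.149 rms(mrad) 0.24
lam -0.147 -> [-0.144 -0.144 -0.144 -0.144 -0.144 -0.144 -0.144]
ROWS dx,dz: (0.05,0.00) (0.05,0.00) (0.05,0.00) (0.05,0.00) (0.05,0.00) (0.05,0.00) (0.05,0.00)
pred end phi -0.000 v 0.001  ref 0.000
```

Request:
arm_command:
  increments:
    - {"dx": 0.05,"dy": 0,"dz": 0,"wx": 0,"wy": 0,"wz": 0,"grip": 3}
    - {"dx": 0.05,"dy": 0,"dz": 0,"wx": 0,"wy": 0,"wz": 0,"grip": 3}
    - {"dx": 0.05,"dy": 0,"dz": 0,"wx": 0,"wy": 0,"wz": 0,"grip": 3}
    - {"dx": 0.05,"dy": 0,"dz": 0,"wx": 0,"wy": 0,"wz": 0,"grip": 3}
    - {"dx": 0.05,"dy": 0,"dz": 0,"wx": 0,"wy": 0,"wz": 0,"grip": 3}
    - {"dx": 0.05,"dy": 0,"dz": 0,"wx": 0,"wy": 0,"wz": 0,"grip": 3}
    - {"dx": 0.05,"dy": 0,"dz": 0,"wx": 0,"wy": 0,"wz": 0,"grip": 3}

```text
clock: 11.5
eef_pos: [0.5645, -0.0493, 0.2863]
tool_rot: [0.646, 0.763, 0.002, -0.001]
ft_force: [-2.1, 0.1, 6.1]
grip_width: 0.0374
grasp_force: 62.1
```

```bash
python3 ctl.py plan 7
```

```text
t 11.50 phi -0.0000 (1937/833) lean_tcp -0.134 z 0.2863 F [-2.1  0.1  6.1]
t 11.55 phi -0.0003 (1958/844) lean_tcp -0.134 z 0.2862 F [-3.1  0.4  6.6]
t 11.60 phi -0.0003 (1950/834) lean_tcp -0.134 z 0.2863 F [-2.2  1.1  5.5]
est phi -0.0040 v -0.000 b 0.0341 k -0.186 I 0.031 rms(mrad) 9.20
lam -0.144 -> [-0.141 -0.141 -0.141 -0.141 -0.141 -0.141 -0.141]
ROWS dx,dz: (0.05,0.00) (0.05,0.00) (0.05,0.00) (0.05,0.00) (0.05,0.00) (0.05,0.00) (0.05,0.00)
pred end phi -0.003 v 0.001  ref 0.000
```

```bash
sed -i "s/S\['now'\]-4)/S['now']-2.2)/; s/,0,.45,.15\],x_scale/,.0362,.42,.14],x_scale/; s#(x\[3\]-.45)/.05,(x\[4\]-.15)/.015#(x[3]-.42)/.02,(x[4]-.14)/.006#; s#x\[2\]/.03#(x[2]-.0362)/.01#" ctl.py; python3 - <<'E'
import ctl;S=ctl.S
S['kn']=S['kn'][:-8];S['lam']=S['kn'][-1][1];print(S['lam']);ctl.save()
E
python3 ctl.py plan 7
```

```text
-0.14361320939785682
t 11.65 phi -0.0005 (1939/832) lean_tcp -0.134 z 0.2863 F [-2.3  0.2  5.5]
t 11.70 phi -0.0004 (1936/831) lean_tcp -0.134 z 0.2863 F [-2.4 -0.5  5.8]
t 11.75 phi -0.0005 (1939/834) lean_tcp -0.134 z 0.2863 F [-1.7  0.8  6.1]
est phi -0.0003 v 0.000 b 0.0361 k 0.420 I 0.140 rms(mrad) 0.20
lam -0.144 -> [-0.144 -0.144 -0.144 -0.144 -0.144 -0.144 -0.144]
ROWS dx,dz: (0.00,0.00) (0.00,0.00) (0.00,0.00) (0.00,0.00) (0.00,0.00) (0.00,0.00) (0.00,0.00)
pred end phi -0.000 v 0.000  ref 0.000
```

Request:
arm_command:
  increments:
    - {"dx": 0,"dy": 0,"dz": 0,"wx": 0,"wy": 0,"wz": 0,"grip": 3}
    - {"dx": 0,"dy": 0,"dz": 0,"wx": 0,"wy": 0,"wz": 0,"grip": 3}
    - {"dx": 0,"dy": 0,"dz": 0,"wx": 0,"wy": 0,"wz": 0,"grip": 3}
    - {"dx": 0,"dy": 0,"dz": 0,"wx": 0,"wy": 0,"wz": 0,"grip": 3}
    - {"dx": 0,"dy": 0,"dz": 0,"wx": 0,"wy": 0,"wz": 0,"grip": 3}
    - {"dx": 0,"dy": 0,"dz": 0,"wx": 0,"wy": 0,"wz": 0,"grip": 3}
    - {"dx": 0,"dy": 0,"dz": 0,"wx": 0,"wy": 0,"wz": 0,"grip": 3}

```text
clock: 12.5
eef_pos: [0.5645, -0.0493, 0.2863]
tool_rot: [0.646, 0.763, 0.002, -0.001]
ft_force: [-1.9, 0.8, 5.3]
grip_width: 0.0373
grasp_force: 62.1
```

```bash
python3 ctl.py plan 7
```

```text
t 12.50 phi 0.0004 (1947/843) lean_tcp -0.134 z 0.2863 F [-1.9  0.8  5.3]
t 12.55 phi -0.0006 (1934/829) lean_tcp -0.134 z 0.2863 F [-2.4  0.2  6.8]
t 12.60 phi -0.0001 (1933/827) lean_tcp -0.134 z 0.2863 F [-1.6  1.   5.6]
est phi -0.0001 v 0.000 b 0.0360 k 0.420 I 0.140 rms(mrad) 0.24
lam -0.144 -> [-0.144 -0.144 -0.144 -0.144 -0.144 -0.144 -0.144]
ROWS dx,dz: (0.00,0.00) (0.00,0.00) (0.00,0.00) (0.00,0.00) (0.00,0.00) (0.00,0.00) (0.00,0.00)
pred end phi 0.000 v 0.000  ref 0.000
```

Request:
arm_command:
  increments:
    - {"dx": 0,"dy": 0,"dz": 0,"wx": 0,"wy": 0,"wz": 0,"grip": 3}
    - {"dx": 0,"dy": 0,"dz": 0,"wx": 0,"wy": 0,"wz": 0,"grip": 3}
    - {"dx": 0,"dy": 0,"dz": 0,"wx": 0,"wy": 0,"wz": 0,"grip": 3}
    - {"dx": 0,"dy": 0,"dz": 0,"wx": 0,"wy": 0,"wz": 0,"grip": 3}
    - {"dx": 0,"dy": 0,"dz": 0,"wx": 0,"wy": 0,"wz": 0,"grip": 3}
    - {"dx": 0,"dy": 0,"dz": 0,"wx": 0,"wy": 0,"wz": 0,"grip": 3}
    - {"dx": 0,"dy": 0,"dz": 0,"wx": 0,"wy": 0,"wz": 0,"grip": 3}

```text
clock: 13.35
eef_pos: [0.5645, -0.0493, 0.2862]
tool_rot: [0.646, 0.763, 0.002, -0.001]
ft_force: [-2.4, -0.1, 6.3]
grip_width: 0.0371
grasp_force: 62.1
```

```bash
python3 ctl.py plan 7
```

```text
t 13.35 phi 0.0002 (1956/849) lean_tcp -0.134 z 0.2862 F [-2.4 -0.1  6.3]
t 13.40 phi 0.0005 (1953/846) lean_tcp -0.134 z 0.2863 F [-1.9  0.9  5.9]
t 13.45 phi 0.0002 (1941/836) lean_tcp -0.133 z 0.2862 F [-1.8  0.5  6.1]
est phi 0.0004 v 0.001 b 0.0362 k 0.420 I 0.140 rms(mrad) 0.23
lam -0.144 -> [-0.147 -0.147 -0.147 -0.147 -0.147 -0.147 -0.144]
ROWS dx,dz: (-0.05,0.00) (-0.05,0.00) (-0.05,0.00) (-0.05,0.00) (-0.05,0.00) (-0.05,0.00) (0.00,0.00)
pred end phi 0.000 v -0.000  ref 0.000
```

Request:
arm_command:
  increments:
    - {"dx": -0.05,"dy": 0,"dz": 0,"wx": 0,"wy": 0,"wz": 0,"grip": 3}
    - {"dx": -0.05,"dy": 0,"dz": 0,"wx": 0,"wy": 0,"wz": 0,"grip": 3}
    - {"dx": -0.05,"dy": 0,"dz": 0,"wx": 0,"wy": 0,"wz": 0,"grip": 3}
    - {"dx": -0.05,"dy": 0,"dz": 0,"wx": 0,"wy": 0,"wz": 0,"grip": 3}
    - {"dx": -0.05,"dy": 0,"dz": 0,"wx": 0,"wy": 0,"wz": 0,"grip": 3}
    - {"dx": -0.05,"dy": 0,"dz": 0,"wx": 0,"wy": 0,"wz": 0,"grip": 3}
    - {"dx": 0,"dy": 0,"dz": 0,"wx": 0,"wy": 0,"wz": 0,"grip": 3}

```text
clock: 14.2
eef_pos: [0.5645, -0.0493, 0.2863]
tool_rot: [0.646, 0.763, 0.002, -0.001]
ft_force: [-2.5, -0.2, 6.9]
grip_width: 0.0372
grasp_force: 62.1
```

```bash
python3 ctl.py plan 7
```

```text
t 14.20 phi -0.0006 (1923/825) lean_tcp -0.133 z 0.2863 F [-2.5 -0.2  6.9]
t 14.25 phi 0.0005 (1933/828) lean_tcp -0.133 z 0.2863 F [-2.5  0.3  6.4]
t 14.30 phi -0.0007 (1958/848) lean_tcp -0.133 z 0.2863 F [-2.6  0.6  6.9]
est phi -0.0003 v -0.001 b 0.0359 k 0.420 I 0.140 rms(mrad) 0.42
lam -0.144 -> [-0.141 -0.144 -0.144 -0.144 -0.144 -0.144 -0.144]
ROWS dx,dz: (0.05,0.00) (0.00,0.00) (0.00,0.00) (0.00,0.00) (0.00,0.00) (0.00,0.00) (0.00,0.00)
pred end phi -0.000 v -0.000  ref 0.000
```

Request:
arm_command:
  increments:
    - {"dx": 0.05,"dy": 0,"dz": 0,"wx": 0,"wy": 0,"wz": 0,"grip": 3}
    - {"dx": 0,"dy": 0,"dz": 0,"wx": 0,"wy": 0,"wz": 0,"grip": 3}
    - {"dx": 0,"dy": 0,"dz": 0,"wx": 0,"wy": 0,"wz": 0,"grip": 3}
    - {"dx": 0,"dy": 0,"dz": 0,"wx": 0,"wy": 0,"wz": 0,"grip": 3}
    - {"dx": 0,"dy": 0,"dz": 0,"wx": 0,"wy": 0,"wz": 0,"grip": 3}
    - {"dx": 0,"dy": 0,"dz": 0,"wx": 0,"wy": 0,"wz": 0,"grip": 3}
    - {"dx": 0,"dy": 0,"dz": 0,"wx": 0,"wy": 0,"wz": 0,"grip": 3}

```text
clock: 15.05
eef_pos: [0.5645, -0.0493, 0.2863]
tool_rot: [0.646, 0.763, 0.002, -0.001]
ft_force: [-2.0, 1.3, 6.3]
grip_width: 0.0373
grasp_force: 62.1
```

```bash
python3 -c "
import ctl;ctl.S['ref']=[[15.2,20,0,0.256]];ctl.save()"; python3 ctl.py plan 6
```

```text
t 15.05 phi -0.0005 (1939/837) lean_tcp -0.134 z 0.2863 F [-2.   1.3  6.3]
t 15.10 phi -0.0002 (1943/840) lean_tcp -0.134 z 0.2863 F [-2.7 -0.1  5.6]
t 15.15 phi 0.0001 (1940/829) lean_tcp -0.134 z 0.2863 F [-2.2  0.3  5.8]
est phi -0.0002 v 0.000 b 0.0361 k 0.420 I 0.140 rms(mrad) 0.37
lam -0.144 -> [-0.138 -0.132 -0.129 -0.126 -0.123 -0.12 ]
ROWS dx,dz: (0.10,0.00) (0.20,-0.05) (0.25,-0.05) (0.30,-0.05) (0.35,-0.05) (0.40,-0.05)
pred end phi 0.003 v 0.011  ref 0.004
```

Request:
arm_command:
  increments:
    - {"dx": 0.1,"dy": 0,"dz": 0,"wx": 0,"wy": 0,"wz": 0,"grip": 3}
    - {"dx": 0.2,"dy": 0,"dz": -0.05,"wx": 0,"wy": 0,"wz": 0,"grip": 3}
    - {"dx": 0.25,"dy": 0,"dz": -0.05,"wx": 0,"wy": 0,"wz": 0,"grip": 3}
    - {"dx": 0.3,"dy": 0,"dz": -0.05,"wx": 0,"wy": 0,"wz": 0,"grip": 3}
    - {"dx": 0.35,"dy": 0,"dz": -0.05,"wx": 0,"wy": 0,"wz": 0,"grip": 3}
    - {"dx": 0.4,"dy": 0,"dz": -0.05,"wx": 0,"wy": 0,"wz": 0,"grip": 3}

```text
clock: 15.8
eef_pos: [0.5642, -0.0475, 0.2865]
tool_rot: [0.646, 0.763, -0.0, 0.001]
ft_force: [-1.1, -3.0, 4.3]
grip_width: 0.0373
grasp_force: 61.9
```

```bash
python3 ctl.py plan 6
```

```text
t 15.80 phi -0.0006 (1939/826) lean_tcp -0.123 z 0.2865 F [-1.1 -3.   4.3]
t 15.85 phi -0.0002 (1918/821) lean_tcp -0.122 z 0.2865 F [-1.5 -2.5  4.4]
t 15.90 phi 0.0008 (1957/833) lean_tcp -0.123 z 0.2865 F [-1.6 -3.9  5.5]
est phi 0.0008 v 0.008 b 0.0345 k 0.420 I 0.140 rms(mrad) 0.45
lam -0.120 -> [-0.067 -0.078 -0.093 -0.105 -0.114 -0.126]
ROWS dx,dz: (0.90,-0.10) (0.70,-0.05) (0.45,-0.05) (0.25,-0.05) (0.10,0.00) (-0.10,0.00)
pred end phi 0.019 v 0.046  ref 0.036
```

Request:
arm_command:
  increments:
    - {"dx": 0.9,"dy": 0,"dz": -0.1,"wx": 0,"wy": 0,"wz": 0,"grip": 3}
    - {"dx": 0.7,"dy": 0,"dz": -0.05,"wx": 0,"wy": 0,"wz": 0,"grip": 3}
    - {"dx": 0.45,"dy": 0,"dz": -0.05,"wx": 0,"wy": 0,"wz": 0,"grip": 3}
    - {"dx": 0.25,"dy": 0,"dz": -0.05,"wx": 0,"wy": 0,"wz": 0,"grip": 3}
    - {"dx": 0.1,"dy": 0,"dz": 0,"wx": 0,"wy": 0,"wz": 0,"grip": 3}
    - {"dx": -0.1,"dy": 0,"dz": 0,"wx": 0,"wy": 0,"wz": 0,"grip": 3}

```text
clock: 16.55
eef_pos: [0.5639, -0.0456, 0.2866]
tool_rot: [0.646, 0.763, 0.002, -0.002]
ft_force: [-2.3, 2.4, 6.1]
grip_width: 0.0372
grasp_force: 62.1
```

```bash
python3 ctl.py plan 5
```

```text
t 16.55 phi 0.0168 (1915/821) lean_tcp -0.111 z 0.2866 F [-2.3  2.4  6.1]
t 16.60 phi 0.0186 (1936/821) lean_tcp -0.113 z 0.2865 F [-2.5  3.   7. ]
t 16.65 phi 0.0204 (1945/828) lean_tcp -0.112 z 0.2866 F [-3.6  2.   6. ]
est phi 0.0227 v 0.042 b 0.0336 k 0.420 I 0.140 rms(mrad) 0.29
lam -0.126 -> [-0.04  -0.076 -0.105 -0.132 -0.153]
ROWS dx,dz: (1.45,-0.10) (0.85,-0.10) (0.35,-0.05) (-0.10,0.00) (-0.45,0.05)
pred end phi 0.057 v 0.082  ref 0.089
```

Request:
arm_command:
  increments:
    - {"dx": 1.45,"dy": 0,"dz": -0.1,"wx": 0,"wy": 0,"wz": 0,"grip": 3}
    - {"dx": 0.85,"dy": 0,"dz": -0.1,"wx": 0,"wy": 0,"wz": 0,"grip": 3}
    - {"dx": 0.35,"dy": 0,"dz": -0.05,"wx": 0,"wy": 0,"wz": 0,"grip": 3}
    - {"dx": -0.1,"dy": 0,"dz": 0,"wx": 0,"wy": 0,"wz": 0,"grip": 3}
    - {"dx": -0.45,"dy": 0,"dz": 0.05,"wx": 0,"wy": 0,"wz": 0,"grip": 3}

```text
clock: 17.2
eef_pos: [0.5648, -0.0514, 0.2856]
tool_rot: [0.646, 0.763, 0.001, -0.002]
ft_force: [-2.1, 3.6, 5.3]
grip_width: 0.0373
grasp_force: 62.3
```

```bash
python3 -c "
import ctl;ctl.S['ref']=[[15.6,20.8,0,0.256]];ctl.save()"; python3 ctl.py plan 5
```

```text
t 17.20 phi 0.0607 (1928/806) lean_tcp -0.146 z 0.2856 F [-2.1  3.6  5.3]
t 17.25 phi 0.0650 (1904/798) lean_tcp -0.150 z 0.2855 F [-2.5  1.6  4.2]
t 17.30 phi 0.0703 (1891/799) lean_tcp -0.150 z 0.2855 F [-1.8  2.3  4. ]
est phi 0.0747 v 0.095 b 0.0349 k 0.422 I 0.140 rms(mrad) 0.40
lam -0.153 -> [-0.23  -0.224 -0.218 -0.218 -0.218]
ROWS dx,dz: (-1.30,0.25) (-1.20,0.25) (-1.10,0.20) (-1.10,0.20) (-1.10,0.20)
pred end phi 0.115 v 0.069  ref 0.096
```

Request:
arm_command:
  increments:
    - {"dx": -1.3,"dy": 0,"dz": 0.25,"wx": 0,"wy": 0,"wz": 0,"grip": 3}
    - {"dx": -1.2,"dy": 0,"dz": 0.25,"wx": 0,"wy": 0,"wz": 0,"grip": 3}
    - {"dx": -1.1,"dy": 0,"dz": 0.2,"wx": 0,"wy": 0,"wz": 0,"grip": 3}
    - {"dx": -1.1,"dy": 0,"dz": 0.2,"wx": 0,"wy": 0,"wz": 0,"grip": 3}
    - {"dx": -1.1,"dy": 0,"dz": 0.2,"wx": 0,"wy": 0,"wz": 0,"grip": 3}

```text
clock: 17.85
eef_pos: [0.5669, -0.064, 0.2832]
tool_rot: [0.647, 0.763, -0.001, 0.0]
ft_force: [-1.0, -1.9, -1.9]
grip_width: 0.0373
grasp_force: 61.7
```

```bash
python3 ctl.py plan 5
```

```text
t 17.85 phi 0.1052 (1837/774) lean_tcp -0.223 z 0.2832 F [-1.  -1.9 -1.9]
t 17.90 phi 0.1073 (1849/782) lean_tcp -0.222 z 0.2832 F [-1.  -2.4 -2.2]
t 17.95 phi 0.1084 (1846/779) lean_tcp -0.222 z 0.2832 F [ 0.  -2.2 -2. ]
est phi 0.1108 v 0.032 b 0.0346 k 0.380 I 0.134 rms(mrad) 0.70
lam -0.218 -> [-0.108 -0.135 -0.158 -0.179 -0.197]
ROWS dx,dz: (1.85,-0.30) (1.40,-0.25) (1.00,-0.20) (0.65,-0.15) (0.35,-0.05)
pred end phi 0.136 v 0.061  ref 0.155
```

Request:
arm_command:
  increments:
    - {"dx": 1.85,"dy": 0,"dz": -0.3,"wx": 0,"wy": 0,"wz": 0,"grip": 3}
    - {"dx": 1.4,"dy": 0,"dz": -0.25,"wx": 0,"wy": 0,"wz": 0,"grip": 3}
    - {"dx": 1.0,"dy": 0,"dz": -0.2,"wx": 0,"wy": 0,"wz": 0,"grip": 3}
    - {"dx": 0.65,"dy": 0,"dz": -0.15,"wx": 0,"wy": 0,"wz": 0,"grip": 3}
    - {"dx": 0.35,"dy": 0,"dz": -0.05,"wx": 0,"wy": 0,"wz": 0,"grip": 3}

```text
clock: 18.5
eef_pos: [0.5662, -0.0597, 0.2842]
tool_rot: [0.646, 0.763, 0.001, -0.001]
ft_force: [-0.1, 4.0, -0.3]
grip_width: 0.0375
grasp_force: 63.5
```

```bash
sed -i 's#-.42)/.02#-.40)/.05#' ctl.py; python3 ctl.py plan 5
```

```text
t 18.50 phi 0.1323 (1809/770) lean_tcp -0.196 z 0.2842 F [-0.1  4.  -0.3]
t 18.55 phi 0.1344 (1811/764) lean_tcp -0.199 z 0.2841 F [-1.4  3.6  0.3]
t 18.60 phi 0.1372 (1803/776) lean_tcp -0.198 z 0.2842 F [-1.1  4.9 -0.3]
est phi 0.1395 v 0.048 b 0.0342 k 0.372 I 0.139 rms(mrad) 0.37
lam -0.197 -> [-0.117 -0.153 -0.185 -0.209 -0.227]
ROWS dx,dz: (1.35,-0.20) (0.75,-0.15) (0.20,-0.05) (-0.20,0.05) (-0.50,0.10)
pred end phi 0.171 v 0.066  ref 0.208
```

Request:
arm_command:
  increments:
    - {"dx": 1.35,"dy": 0,"dz": -0.2,"wx": 0,"wy": 0,"wz": 0,"grip": 3}
    - {"dx": 0.75,"dy": 0,"dz": -0.15,"wx": 0,"wy": 0,"wz": 0,"grip": 3}
    - {"dx": 0.2,"dy": 0,"dz": -0.05,"wx": 0,"wy": 0,"wz": 0,"grip": 3}
    - {"dx": -0.2,"dy": 0,"dz": 0.05,"wx": 0,"wy": 0,"wz": 0,"grip": 3}
    - {"dx": -0.5,"dy": 0,"dz": 0.1,"wx": 0,"wy": 0,"wz": 0,"grip": 3}

```text
clock: 19.15
eef_pos: [0.567, -0.0647, 0.2833]
tool_rot: [0.646, 0.763, 0.0, -0.0]
ft_force: [-1.4, 5.1, 0.4]
grip_width: 0.0373
grasp_force: 63.2
```

```bash
python3 ctl.py plan 5
```

```text
t 19.15 phi 0.1737 (1750/757) lean_tcp -0.227 z 0.2833 F [-1.4  5.1  0.4]
t 19.20 phi 0.1775 (1731/747) lean_tcp -0.230 z 0.2832 F [-3.   3.7 -0.4]
t 19.25 phi 0.1807 (1717/752) lean_tcp -0.229 z 0.2832 F [-1.5  4.4  0.8]
est phi 0.1843 v 0.069 b 0.0312 k 0.401 I 0.139 rms(mrad) 0.27
lam -0.227 -> [-0.221 -0.243 -0.258 -0.273 -0.282]
ROWS dx,dz: (0.10,0.00) (-0.25,0.05) (-0.50,0.10) (-0.75,0.20) (-0.90,0.25)
pred end phi 0.216 v 0.049  ref 0.243
```

Request:
arm_command:
  increments:
    - {"dx": 0.1,"dy": 0,"dz": 0,"wx": 0,"wy": 0,"wz": 0,"grip": 3}
    - {"dx": -0.25,"dy": 0,"dz": 0.05,"wx": 0,"wy": 0,"wz": 0,"grip": 3}
    - {"dx": -0.5,"dy": 0,"dz": 0.1,"wx": 0,"wy": 0,"wz": 0,"grip": 3}
    - {"dx": -0.75,"dy": 0,"dz": 0.2,"wx": 0,"wy": 0,"wz": 0,"grip": 3}
    - {"dx": -0.9,"dy": 0,"dz": 0.25,"wx": 0,"wy": 0,"wz": 0,"grip": 3}

```text
clock: 19.8
eef_pos: [0.5686, -0.0738, 0.2809]
tool_rot: [0.646, 0.763, 0.0, 0.0]
ft_force: [-1.7, 4.2, 1.7]
grip_width: 0.0372
grasp_force: 63.4
```

```bash
python3 ctl.py plan 5
```

```text
t 19.80 phi 0.2110 (1680/744) lean_tcp -0.283 z 0.2809 F [-1.7  4.2  1.7]
t 19.85 phi 0.2123 (1677/741) lean_tcp -0.285 z 0.2808 F [-2.   3.1  0.5]
t 19.90 phi 0.2141 (1651/731) lean_tcp -0.284 z 0.2808 F [-1.1  4.   0.6]
est phi 0.2151 v 0.020 b 0.0364 k 0.361 I 0.139 rms(mrad) 0.22
lam -0.282 -> [-0.206 -0.224 -0.24  -0.249 -0.255]
ROWS dx,dz: (1.25,-0.30) (0.95,-0.25) (0.70,-0.20) (0.55,-0.15) (0.45,-0.10)
pred end phi 0.225 v 0.015  ref 0.255
```

Request:
arm_command:
  increments:
    - {"dx": 1.25,"dy": 0,"dz": -0.3,"wx": 0,"wy": 0,"wz": 0,"grip": 3}
    - {"dx": 0.95,"dy": 0,"dz": -0.25,"wx": 0,"wy": 0,"wz": 0,"grip": 3}
    - {"dx": 0.7,"dy": 0,"dz": -0.2,"wx": 0,"wy": 0,"wz": 0,"grip": 3}
    - {"dx": 0.55,"dy": 0,"dz": -0.15,"wx": 0,"wy": 0,"wz": 0,"grip": 3}
    - {"dx": 0.45,"dy": 0,"dz": -0.1,"wx": 0,"wy": 0,"wz": 0,"grip": 3}

```text
clock: 20.45
eef_pos: [0.5677, -0.0689, 0.2823]
tool_rot: [0.646, 0.763, 0.001, -0.0]
ft_force: [-3.5, 2.3, 3.2]
grip_width: 0.0374
grasp_force: 63.7
```

```bash
python3 -c "
import ctl;ctl.S['ref']=[[0,1,.26,0.26]];ctl.save()"; python3 ctl.py plan 5
```

```text
t 20.45 phi 0.2261 (1634/723) lean_tcp -0.253 z 0.2823 F [-3.5  2.3  3.2]
t 20.50 phi 0.2267 (1637/721) lean_tcp -0.254 z 0.2822 F [-3.3  3.3  4.6]
t 20.55 phi 0.2279 (1640/725) lean_tcp -0.253 z 0.2823 F [-2.6  3.3  3.5]
est phi 0.2285 v 0.014 b 0.0325 k 0.383 I 0.140 rms(mrad) 0.20
lam -0.255 -> [-0.221 -0.236 -0.246 -0.255 -0.258]
ROWS dx,dz: (0.55,-0.15) (0.30,-0.10) (0.15,-0.05) (0.00,0.00) (-0.05,0.00)
pred end phi 0.236 v 0.012  ref 0.260
```

Request:
arm_command:
  increments:
    - {"dx": 0.55,"dy": 0,"dz": -0.15,"wx": 0,"wy": 0,"wz": 0,"grip": 3}
    - {"dx": 0.3,"dy": 0,"dz": -0.1,"wx": 0,"wy": 0,"wz": 0,"grip": 3}
    - {"dx": 0.15,"dy": 0,"dz": -0.05,"wx": 0,"wy": 0,"wz": 0,"grip": 3}
    - {"dx": 0,"dy": 0,"dz": 0,"wx": 0,"wy": 0,"wz": 0,"grip": 3}
    - {"dx": -0.05,"dy": 0,"dz": 0,"wx": 0,"wy": 0,"wz": 0,"grip": 3}

```text
clock: 21.1
eef_pos: [0.5677, -0.0688, 0.2823]
tool_rot: [0.646, 0.763, 0.001, -0.001]
ft_force: [-2.6, 3.6, 4.4]
grip_width: 0.0369
grasp_force: 64.0
```

```bash
python3 -c "
import ctl;ctl.S['ref']=[[0,1,.275,0.275]];ctl.save()"; python3 ctl.py plan 5
```

```text
t 21.10 phi 0.2365 (1625/720) lean_tcp -0.252 z 0.2823 F [-2.6  3.6  4.4]
t 21.15 phi 0.2371 (1592/708) lean_tcp -0.252 z 0.2823 F [-3.9  2.4  5.3]
t 21.20 phi 0.2372 (1608/720) lean_tcp -0.252 z 0.2823 F [-2.8  4.   4.3]
est phi 0.2379 v 0.009 b 0.0325 k 0.383 I 0.140 rms(mrad) 0.17
lam -0.258 -> [-0.209 -0.23  -0.243 -0.255 -0.261]
ROWS dx,dz: (0.80,-0.20) (0.45,-0.10) (0.25,-0.05) (0.05,0.00) (-0.05,0.00)
pred end phi 0.245 v 0.014  ref 0.275
```

```bash
python3 - <<'E'
import ctl,numpy as np;S=ctl.S
S['kn']=S['kn'][:-6];S['lam']=S['kn'][-1][1]
l=np.arcsin(np.sin(S['lam'])+np.array([.8,.5,.4,.4,.4,.4])/17);ctl.rows(l);ctl.save()
E
```

```text
lam -0.258 -> [-0.209 -0.227 -0.233 -0.233 -0.233 -0.233]
ROWS dx,dz: (0.80,-0.20) (0.50,-0.10) (0.40,-0.10) (0.40,-0.10) (0.40,-0.10) (0.40,-0.10)
```

Request:
arm_command:
  increments:
    - {"dx": 0.8,"dy": 0,"dz": -0.2,"wx": 0,"wy": 0,"wz": 0,"grip": 3}
    - {"dx": 0.5,"dy": 0,"dz": -0.1,"wx": 0,"wy": 0,"wz": 0,"grip": 3}
    - {"dx": 0.4,"dy": 0,"dz": -0.1,"wx": 0,"wy": 0,"wz": 0,"grip": 3}
    - {"dx": 0.4,"dy": 0,"dz": -0.1,"wx": 0,"wy": 0,"wz": 0,"grip": 3}
    - {"dx": 0.4,"dy": 0,"dz": -0.1,"wx": 0,"wy": 0,"wz": 0,"grip": 3}
    - {"dx": 0.4,"dy": 0,"dz": -0.1,"wx": 0,"wy": 0,"wz": 0,"grip": 3}

```text
clock: 21.85
eef_pos: [0.5671, -0.0651, 0.2832]
tool_rot: [0.646, 0.763, 0.001, -0.001]
ft_force: [-3.0, 0.9, 5.4]
grip_width: 0.0373
grasp_force: 63.8
```

```bash
python3 ctl.py lam -.22 -.2 -.17 -.13 -.09 -.05 -.01 .03 .07 .11
```

```text
t 21.85 phi 0.2499 (1579/708) lean_tcp -0.229 z 0.2832 F [-3.   0.9  5.4]
t 21.90 phi 0.2505 (1573/703) lean_tcp -0.229 z 0.2832 F [-3.   1.7  5.6]
lam -0.233 -> [-0.221 -0.2   -0.17  -0.129 -0.09  -0.049 -0.011  0.03   0.069  0.11 ]
ROWS dx,dz: (0.20,-0.05) (0.55,-0.10) (1.05,-0.20) (1.75,-0.30) (2.40,-0.40) (3.10,-0.45) (3.75,-0.45) (4.45,-0.45) (5.10,-0.40) (5.80,-0.35)
```

Landed gently (0.25). Now move the knob to the slack position.

Request:
arm_command:
  increments:
    - {"dx": 0.2,"dy": 0,"dz": -0.05,"wx": 0,"wy": 0,"wz": 0,"grip": 3}
    - {"dx": 0.55,"dy": 0,"dz": -0.1,"wx": 0,"wy": 0,"wz": 0,"grip": 3}
    - {"dx": 1.05,"dy": 0,"dz": -0.2,"wx": 0,"wy": 0,"wz": 0,"grip": 3}
    - {"dx": 1.75,"dy": 0,"dz": -0.3,"wx": 0,"wy": 0,"wz": 0,"grip": 3}
    - {"dx": 2.4,"dy": 0,"dz": -0.4,"wx": 0,"wy": 0,"wz": 0,"grip": 3}
    - {"dx": 3.1,"dy": 0,"dz": -0.45,"wx": 0,"wy": 0,"wz": 0,"grip": 3}
    - {"dx": 3.75,"dy": 0,"dz": -0.45,"wx": 0,"wy": 0,"wz": 0,"grip": 3}
    - {"dx": 4.45,"dy": 0,"dz": -0.45,"wx": 0,"wy": 0,"wz": 0,"grip": 3}
    - {"dx": 5.1,"dy": 0,"dz": -0.4,"wx": 0,"wy": 0,"wz": 0,"grip": 3}
    - {"dx": 5.8,"dy": 0,"dz": -0.35,"wx": 0,"wy": 0,"wz": 0,"grip": 3}

```text
clock: 22.95
eef_pos: [0.5576, -0.0078, 0.2862]
tool_rot: [0.646, 0.763, 0.0, -0.0]
ft_force: [-1.4, -2.2, 1.3]
grip_width: 0.0371
grasp_force: 63.6
```

```bash
python3 ctl.py lam .15 .19 .23 .26 .29 .31 .32 .32
```

```text
t 22.95 phi 0.2506 (1565/705) lean_tcp 0.114 z 0.2862 F [-1.4 -2.2  1.3]
t 23.00 phi 0.2503 (1564/699) lean_tcp 0.120 z 0.2862 F [-1.3 -3.1  3. ]
lam 0.110 -> [0.149 0.19  0.229 0.26  0.29  0.309 0.321 0.321]
ROWS dx,dz: (0.65,0.10) (1.35,0.20) (2.00,0.35) (2.50,0.45) (3.00,0.60) (3.30,0.70) (3.50,0.75) (3.50,0.75)
```

Request:
arm_command:
  increments:
    - {"dx": 0.65,"dy": 0,"dz": 0.1,"wx": 0,"wy": 0,"wz": 0,"grip": 3}
    - {"dx": 1.35,"dy": 0,"dz": 0.2,"wx": 0,"wy": 0,"wz": 0,"grip": 3}
    - {"dx": 2.0,"dy": 0,"dz": 0.35,"wx": 0,"wy": 0,"wz": 0,"grip": 3}
    - {"dx": 2.5,"dy": 0,"dz": 0.45,"wx": 0,"wy": 0,"wz": 0,"grip": 3}
    - {"dx": 3.0,"dy": 0,"dz": 0.6,"wx": 0,"wy": 0,"wz": 0,"grip": 3}
    - {"dx": 3.3,"dy": 0,"dz": 0.7,"wx": 0,"wy": 0,"wz": 0,"grip": 3}
    - {"dx": 3.5,"dy": 0,"dz": 0.75,"wx": 0,"wy": 0,"wz": 0,"grip": 3}
    - {"dx": 3.5,"dy": 0,"dz": 0.75,"wx": 0,"wy": 0,"wz": 0,"grip": 3}

```text
clock: 23.85
eef_pos: [0.5519, 0.0263, 0.2786]
tool_rot: [0.646, 0.763, -0.0, -0.0]
ft_force: [-1.5, -3.8, 0.9]
grip_width: 0.0371
grasp_force: 63.6
```

```bash
python3 ctl.py meas 2
```

```text
t 23.85 phi 0.2499 (1492/627) lean_tcp 0.323 z 0.2786 F [-1.5 -3.8  0.9]
t 23.90 phi 0.2503 (1503/635) lean_tcp 0.322 z 0.2786 F [-0.6 -3.5  1. ]
```

Request:
arm_command:
  increments:
    - {"dx": 0,"dy": 0,"dz": 0,"wx": 0,"wy": 0,"wz": 0,"grip": 4.5}
    - {"dx": 0,"dy": 0,"dz": 0,"wx": 0,"wy": 0,"wz": 0,"grip": 6}
    - {"dx": 0,"dy": 0,"dz": 0,"wx": 0,"wy": 0,"wz": 0,"grip": 7.5}
    - {"dx": 0,"dy": 0,"dz": 0,"wx": 0,"wy": 0,"wz": 0,"grip": 8.5}
    - {"dx": 0,"dy": 0,"dz": 0,"wx": 0,"wy": 0,"wz": 0,"grip": 8.5}
    - {"dx": 0,"dy": 0,"dz": 0,"wx": 0,"wy": 0,"wz": 0,"grip": 8.5}
    - {"dx": 0,"dy": 0,"dz": 0,"wx": 0,"wy": 0,"wz": 0,"grip": 8.5}
    - {"dx": 0,"dy": 0,"dz": 0,"wx": 0,"wy": 0,"wz": 0,"grip": 8.5}

```text
clock: 24.75
eef_pos: [0.552, 0.0261, 0.2789]
tool_rot: [0.646, 0.763, 0.0, 0.0]
ft_force: [0.3, 1.5, -0.2]
grip_width: 0.0849
grasp_force: 0.0
```

```bash
python3 ctl.py meas 1; python3 - <<'E'
from workcell import viewer
import cv2,numpy as np
p,d=viewer.camera("wrist");q,_=viewer.camera("scene")
cv2.imwrite("pics/m4.png",np.hstack([cv2.resize(p,(400,300)),cv2.resize(q[130:280,220:400],(400,333))[:300]])[:,:,::-1])
E
```

```text
t 24.75 phi 0.2497 (1437/563) lean_tcp 0.322 z 0.2789 F [ 0.3  1.5 -0.2]
```

View pics/m4.png

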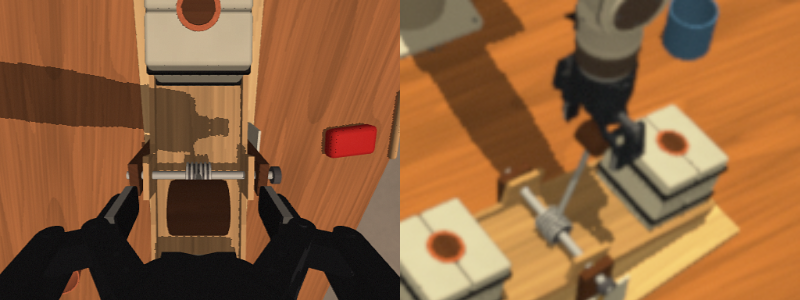

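The picture shows the open fingers clear on both sides of the knob (wrist view about (198,207)), with the rocker down on its left rest. I'm lifting straight up.

Request:
arm_command:
  increments:
    - {"dx": 0,"dy": 0,"dz": -1,"wx": 0,"wy": 0,"wz": 0,"grip": 8.5}
    - {"dx": 0,"dy": 0,"dz": -2.5,"wx": 0,"wy": 0,"wz": 0,"grip": 8.5}
    - {"dx": 0,"dy": 0,"dz": -4.5,"wx": 0,"wy": 0,"wz": 0,"grip": 8.5}
    - {"dx": 0,"dy": 0,"dz": -7,"wx": 0,"wy": 0,"wz": 0,"grip": 8.5}
    - {"dx": 0,"dy": 0,"dz": -10,"wx": 0,"wy": 0,"wz": 0,"grip": 8.5}
    - {"dx": 0,"dy": 0,"dz": -13,"wx": 0,"wy": 0,"wz": 0,"grip": 8.5}
    - {"dx": 0,"dy": 0,"dz": -14,"wx": 0,"wy": 0,"wz": 0,"grip": 8.5}
    - {"dx": 0,"dy": 0,"dz": -14,"wx": 0,"wy": 0,"wz": 0,"grip": 8.5}
    - {"dx": 0,"dy": 0,"dz": -14,"wx": 0,"wy": 0,"wz": 0,"grip": 8.5}

```text
clock: 25.8
eef_pos: [0.552, 0.026, 0.4188]
tool_rot: [0.646, 0.763, 0.0, 0.0]
ft_force: [-0.4, 0.1, 0.0]
grip_width: 0.0851
grasp_force: 0.0
```

```bash
python3 ctl.py meas 2
```

```text
t 25.80 phi 0.2504 (1571/709) lean_tcp 0.321 z 0.4188 F [-0.4  0.1  0. ]
t 25.85 phi 0.2501 (1587/707) lean_tcp 0.322 z 0.4181 F [ 0.6 -0.3 -0.8]
```

```bash
python3 -c "
from workcell import job;print(job.job_done())"
```

```text
the job is handed in; nothing more can be done
None
```

The job is handed in: I raised the rocker by its knob, kept it on the middle mark for about 9 s (the camera looks before and after each move showed it within 0.1 rad), and lowered it gently onto the left rest, with no measured turn faster than about 0.2 rad/s. Then I let go and lifted the hand clear, 26 s into the 72 s limit.

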